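Cock and load the table catapult on the workshop bench

TASK

Cock the little catapult: draw its sprung arm back and down by the red bar, feel for its hair-trigger hook, ease the arm up onto the hook without straining or tripping it, and let go. Then set the blue ball in the brass ring on the hooked arm, so that the catapult stands loaded. The arm must never snap back, and everything else on the bench stays where it is.

Things in the scene. Friction and masses are not known exactly. Their poses are not given: they have to be found in the camera images.
- catapult: The table catapult, screwed down: dark steel plate 360 x 130 mm with light wood rails and uprights. Origin on the bench under the arm's pivot; pivot axis along its y, 85 mm up. Its +x is the shooting way; the arm is drawn towards -x and down, in its x-z plane. Uprights with a padded bar stand 165 mm high near the pivot. Do not move it; touch only arm and red bar.
- throw_arm (a joint): Angle of the sprung arm (rad): 0 leaning 55 deg up from level on its rubber stop, 0.96 level. Grows as it is drawn. Drawing takes about 4 N at the red bar at first, 8 N when level. It springs up the moment it is let go, so let the hook take the load first. Hooked, it rests anywhere from 0.89 to 1.03 by the catch's setting.
- draw_bar (a point): Middle of the red round draw bar across the arm (12 mm thick, 150 mm long along the arm's y, 140 mm from the pivot). The arm (20 mm wide) crosses its middle; grip it from above 50 mm to one side of the middle, fingers fore and aft; nothing else is beside it there, and it may turn between the fingers.
- pin (a point): Middle of the steel cross pin, 6 mm thick, at the arm's tip, 192 mm from the pivot. This is what the hook catches.
- catch_mid (a point): Fixed point: the pin's centre when hooked, if the catch sits at mid setting. The catch (yellow hook, brass block) is clamped up to 13 mm above or below; this is NOT measured. Pressed down past its nose slowly (under 50 mm/s), the pin tips the hook back and it springs shut over the pin; 5 mm further down the pin bottoms on its toe, where pushing on strains it (limit 20 N, also upwards). Hooked, easing the arm up stops dead: the pull goes onto the hook.
- seat (a point): Where the ball's centre lies when seated in the brass ring (36 mm outside, 26 mm hole, rim 12 mm above the arm's middle line) on the arm, 85 mm from the pivot, 27 mm off the arm's middle line. Moves with the arm; when hooked the ring faces up within 4 deg. Set the ball in lightly, without pushing the arm down.
- ball_center (a point): Centre of the blue ball, 40 mm across, 20 to 45 g, on a low wooden stand: ring 36 mm across with rim 15 mm below the ball's centre, foot 68 mm across with top 23 mm below the centre. A plain wooden spare ball on a like stand is left alone.
- glue: Yellow glue bottle: leave alone.
- flask: Tall blue flask: leave alone.
- tumbler: White tumbler: leave alone.
- driver: Screwdriver: leave alone.
- offcut: Wooden offcut: leave alone.
- spare_ball_center (a point): Centre of the plain wooden spare ball, 40 mm across, on the other stand: leave alone.
Mind the look-alikes: they are no part of the job. Of the things shaped like the part that bears ball_center, the blue one is meant.

How it is judged (in metres and radians):
On the way:
1. the arm is hooked: drawn down and standing still with nothing holding it (value of joint throw_arm above 0.87 rad and contact force between the fingers and catapult below 0.05 N and velocity of joint throw_arm between -0.1 and 0.1 rad/s), for 0.3 s.
At the end, for the whole second after the job is handed in: The arm rests on its hook, still (joint above 0.87), and the blue ball lies at rest in the brass ring on the arm (centre within 6 mm of the seat point); nothing else has moved (value of joint throw_arm above 0.87 rad and distance between ball_center and seat below 0.006 m and linear speed of ball below 0.03 m/s); the robot touches nothing.
It fails at once if the arm snaps back (springs up faster than 2 rad/s) (velocity of joint throw_arm below -2 rad/s).
It fails at once if the hook is strained: more than 20 N between the arm and the hook (contact force between throw_arm and hook above 20 N).
It fails at once if another thing on the bench is pushed more than 20 mm from its place (distance of any of glue, flask, tumbler, driver, offcut, spare_ball_center from where it was at the start of the episode above 0.02 m).
It also fails if it takes over 72 s, if anything falls off the work surface, if the arm or the gripper's body presses on something with over 40 N, if the wrist force passes 120 N, or if a joint passes its speed limit or range.

ROBOT

A 6-joint arm with a two-finger parallel gripper is mounted at the origin on the work surface. World frame = base frame: x ahead of the robot, y to its left, z up, the work surface at z = 0. Lengths are in mm, angles in rad, forces in N, time in s.
With the tool pointing down it reaches from about 300 to 775 mm from the base axis. Payload 14.6 kg.
Tool frame: the origin (TCP) lies at the very end of the fingers, on their centre line; the grasp point (between the pads) lies manip.grasp_offset behind it (manip.grasp_offset is the distance from the TCP to the grasp point, in mm); z points along the fingers, y is the direction in which the jaws open and shut (so a half turn about z gives the same grasp; the last joint's range is limited). The gripper opens to 94 mm and grips with 3 to 60 N. Pads are 16 mm wide; open, the fingers measure 119 mm over their backs; the gripper's body (75 mm by 177 mm) begins 78 mm behind the grasp point.
Start: joints at [-1.314, 0.3, 1.521, -0, 1.321, -0.067], TCP at [174.987, -521.41, 180.646] pointing down, gripper open.
Joint ranges: [-3.03, 3.03], [-0.79, 2.21], [0.23, 2.52], [-1.04, 4.18], [0, 3.07], [-2.55, 2.55]. Speed limits (rad/s): [2.22, 2.22, 2.57, 3.14, 3.14, 3.14].

INTERFACE

Orientations are given as [roll, pitch, yaw] about the fixed x, y, z axes, in that order (R = Rz(yaw) Ry(pitch) Rx(roll)).
In Python, from cell import manip gives the robot as it stands.
- The arm moves only by the tool send_rows, never from a script. Its argument "commands" is a list of rows, each a list of 2 entries, a list of its own where there are three numbers: the shift along the tool's x, y, z in m, then the turn about the tool's z in rad. A call has exactly 8 rows; each row is the pose to reach, as a shift and turn from the pose commanded when the call began, along the tool's axes at that moment; what a row does not reach only later rows make up. A row lasts 1/12 s, in which the tool goes at most 41.7 mm and 7.16 degrees, less where a joint would pass 70% of its speed; a pose out of reach is approached as far as the arm can. A call with a gripper value outside its range is refused whole. "hand" is the closure, from -1 (fully open) to 1 (shut), so that 0 is half open, set as the call begins (left out, the last holds). The fingers move at their own pace and stop on an object; "force" is the grip in N (left out, the last holds). Time passes only in rows, so rows that repeat a pose let the fingers close, or fill a call up. It gives the time, the measured TCP pose, the force and the opening at its end, in the units of the state.
- manip.read_state(): the state, without advancing time (a new reading comes with each control period).
- manip.camera(name): name is "side" or "top" or "wrist"; returns the picture (400x640x3 uint8, red, green, blue); there is no depth.
- manip.camera_model(name): a dict with "K" (3x3 intrinsics, pixels), "eye" and "attitude" of the camera in the world; the wrist camera has in their place "mount" (4x4, takes a point from camera to tool coordinates, whose origin is the TCP and whose axes are the flange's). Camera axes: x right, y down, z forward; pixel columns grow to the right and rows downward; lengths in mm; the calibration is good to about 2 mm. A picture is of the moment at which its call begins: read the wrist's pose just before it. camera_model takes no time and is no camera call.
- manip.sign_off(): hands the job in, once; it reports no verdict.
The state is a dict: "clock": time; "joints": joint angles; "qd": joint speeds; "effort": joint torques, N m; "eef_pos": TCP position; "eef_rot": TCP orientation; "wrist_force": force on the tool from outside, world axes, zero at the start; "moment": the same for the moment, N m; "finger_gap": finger opening in mm.
Only numpy, scipy, OpenCV 4.12 (cv2) and the standard library are available. Lean on these libraries where they do the work, as an engineer would, in place of code of your own. Each camera call takes 0.05 s, during which the arm holds its last target.

## Working session

There is one attempt and no reset: what is moved stays moved. The work goes in short steps, Python scripts to look and compute and a tool call to move; the robot and the scene stay as the last step left them, time stands still between calls to the robot, and variables do not carry over. Pictures are saved under pics/ and viewed, and the job is handed in when it is done.

Besides the shell and the picture viewer there is one more tool, called after "Call:" by a JSON object that holds its "method" and its "body". send_rows: Moves the arm, as the interface text tells. Its arguments: {"type":"object","properties":{"commands":{"type":"array","items":{"type":"array"}},"hand":{"type":"number"},"force":{"type":"number"}},"required":["commands"]}

```bash
ls; mkdir -p pics; python3 - <<'E'
from cell import manip
import cv2
s=manip.read_state();print(s)
print([a for a in dir(manip) if a[0]!='_'],manip.grasp_offset)
for n in ['side','top','wrist']:
    im=manip.camera(n);cv2.imwrite(f'pics/{n}0.png',im[:,:,::-1]);print(n,manip.camera_model(n))
E
```

```text
pics
{'clock': 0.0, 'joints': array([-1.31360495e+00,  3.00500097e-01,  1.52159901e+00, -4.10289624e-06,
        1.32070409e+00, -6.66213889e-02]), 'qd': array([ 1.69732574e-03,  7.96225068e-04, -2.96074094e-04,  9.18434210e-04,
       -2.86531336e-03, -4.84853284e-05]), 'effort': array([-6.50668153e-04, -5.31811702e+01, -3.52733696e+01,  7.07679545e-02,
        2.44206889e-02, -4.83006556e-05]), 'eef_pos': array([ 174.90878969, -521.12805707,  180.06286366]), 'eef_rot': array([-3.14038453e+00, -7.66232642e-05,  3.23813733e-01]), 'wrist_force': array([-0.11245224, -0.22833046,  0.51455918]), 'moment': array([-0.00156733,  0.02694167,  0.00649302]), 'finger_gap': 94.12997368886772}
['Unreachable', 'camera', 'camera_model', 'grasp_offset', 'read_state', 'sign_off'] 18.8
side {'K': array([[499.41319363,   0.        , 321.1586262 ],
       [  0.        , 499.41319363, 203.37796596],
       [  0.        ,   0.        ,   1.        ]]), 'eye': array([  136.34270547, -1188.97191201,  1053.32892736]), 'attitude': array([-2.2006522 , -0.00907859, -0.32786166])}
top {'K': array([[366.15400205,   0.        , 320.08812364],
       [  0.        , 366.15400205, 198.63225344],
       [  0.        ,   0.        ,   1.        ]]), 'eye': array([ 348.10787618,  -28.38272663, 1325.69458794]), 'attitude': array([-2.97412063,  0.00447551, -1.5998267 ])}
wrist {'K': array([[299.24083937,   0.        , 313.24607807],
       [  0.        , 299.24083937, 197.90603358],
       [  0.        ,   0.        ,   1.        ]]), 'mount': array([[-1.37087186e-03, -9.71079578e-01, -2.38752116e-01,
         6.94524431e+01],
       [ 9.99998760e-01, -1.14619078e-03, -1.07989704e-03,
         4.66820959e-01],
       [ 7.75010486e-04, -2.38753301e-01,  9.71079946e-01,
        -2.02418434e+02],
       [ 0.00000000e+00,  0.00000000e+00,  0.00000000e+00,
         1.00000000e+00]])}
```

View pics/side0.png

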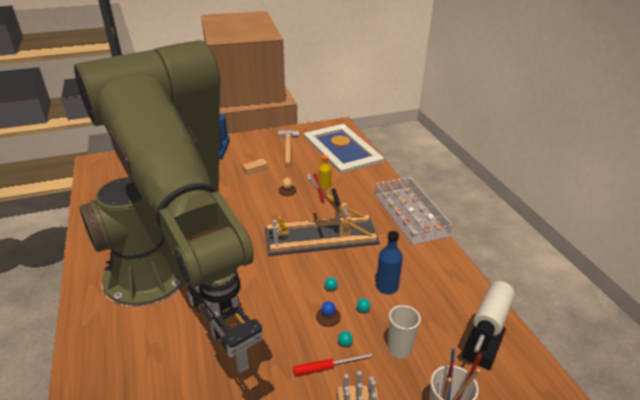

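View pics/top0.png

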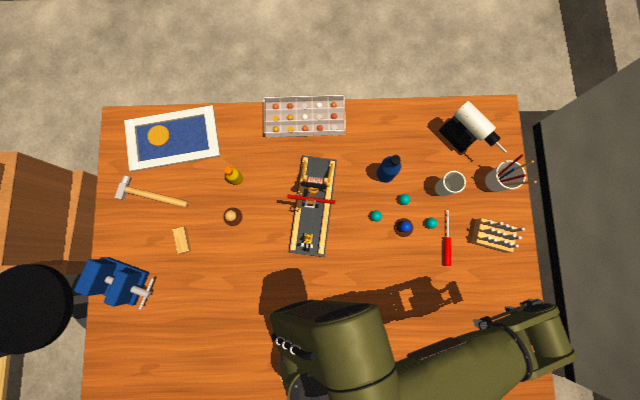

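View pics/wrist0.png

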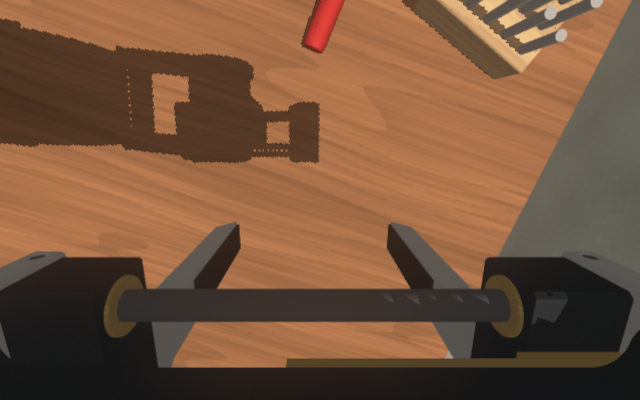

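```bash
cat > h.py <<'E'
import numpy as np, cv2
from scipy.spatial.transform import Rotation as Rn
from cell import manip
def Rm(a): return Rn.from_euler('xyz',a).as_matrix()
def cam(n,s=None):
    m=manip.camera_model(n)
    if 'eye' in m: return m['K'],Rm(m['attitude']),np.array(m['eye'])
    s=s or manip.read_state()
    T=m['mount'];R=Rm(s['eef_rot']);return m['K'],R@T[:3,:3],R@T[:3,3]+s['eef_pos']
def ray(c,p):
    K,R,e=c;d=R@np.linalg.solve(K,[p[0],p[1],1.]);return e,d/np.linalg.norm(d)
def onz(c,p,z):
    e,d=ray(c,p);return e+d*(z-e[2])/d[2]
def tri(l):
    A=0;b=0
    for c,p in l:
        e,d=ray(c,p);P=np.eye(3)-np.outer(d,d);A=A+P;b=b+P@e
    x=np.linalg.solve(A,b)
    return x,[np.linalg.norm((np.eye(3)-np.outer(d,d))@(x-e)) for e,d in [ray(c,p) for c,p in l]]
def proj(c,X):
    K,R,e=c;q=K@(R.T@(np.array(X,float)-e));return q[:2]/q[2]
E
python3 - <<'E'
from h import *
s=cv2.imread('pics/side0.png');t=cv2.imread('pics/top0.png')
a=cv2.resize(s[170:360,240:440],(800,760),interpolation=cv2.INTER_CUBIC)[:, :]
cv2.imwrite('pics/s_c.png',cv2.resize(s[170:260,250:390],(784,504),interpolation=cv2.INTER_CUBIC))
cv2.imwrite('pics/t_c.png',cv2.resize(t[145:265,270:450],(792,528),interpolation=cv2.INTER_CUBIC))
cs,ct=cam('side'),cam('top')
for n,c,im in (('s',cs,s),('t',ct,t)):
    h=cv2.cvtColor(im,cv2.COLOR_BGR2HSV)
    for nm,lo,hi in (('blue',(108,120,60),(125,255,255)),('teal',(80,120,60),(100,255,255)),('red',(0,190,60),(4,255,255)),('red2',(174,160,60),(180,255,255))):
        k,l,st,ce=cv2.connectedComponentsWithStats(cv2.inRange(h,lo,hi))
        for i in range(1,k):
            if st[i,4]>12: print(n,nm,st[i],ce[i].round(1),onz(c,ce[i],40).round(0))
E
```

```text
s blue [220 124   3  11  13] [220.5 128.7] [356. 777.  40.]
s blue [388 280   6   7  18] [390.4 283.5] [ 655. -301.   40.]
s blue [322 302  13  14 140] [328.  308.4] [ 457. -333.   40.]
s teal [325 278  12  12 111] [330.6 283.4] [ 495. -247.   40.]
s teal [358 299  12  13 126] [363.3 304.9] [ 551. -351.   40.]
s teal [339 332  13  14 151] [344.9 338.5] [ 464. -440.   40.]
s red [318 188   5  14  33] [320.4 194.2] [608. 177.  40.]
s red [469 354  12  23  66] [475.6 362.6] [ 736. -606.   40.]
s red [294 359  40  17 372] [312.9 366.9] [ 362. -494.   40.]
t blue [ 137  116   71   45 1808] [175.  138.8] [804. 497.  40.]
t blue [396 163   5   7  14] [398.4 166.1] [ 676. -315.   40.]
t blue [383 167   9   6  21] [388.  169.8] [ 664. -277.   40.]
t blue [400 221  12  11  97] [405.4 226.3] [ 458. -325.   40.]
t blue [105 258   9   5  15] [109.3 260.1] [371. 709.  40.]
t blue [ 94 264  25  15 115] [105.9 270.9] [335. 718.  40.]
t blue [125 269  18  14  67] [134.  275.2] [317. 620.  40.]
t blue [140 272   9  10  26] [144.1 276.3] [312. 585.  40.]
t blue [ 87 279  19  16  82] [ 98.  287.4] [280. 741.  40.]
t blue [122 280  11   6  23] [126.7 282.4] [294. 644.  40.]
t blue [118 284  12  14  49] [124.3 291.4] [264. 650.  40.]
t blue [130 293   6   6  15] [131.8 295.3] [250. 624.  40.]
t blue [114 299  10   7  28] [118.7 301.7] [230. 667.  40.]
t teal [399 194  11  11  84] [404.2 199. ] [ 555. -328.   40.]
t teal [371 211  11  10  85] [375.7 215.6] [ 499. -224.   40.]
t teal [426 218  11  10  85] [431.2 222.7] [ 468. -417.   40.]
t red [499 164  12  11  18] [504.3 169.4] [ 652. -695.   40.]
t red [501 175  24   7  33] [512.8 177.9] [ 620. -722.   40.]
t red [288 195  22   5  66] [297.7 197.1] [574.  51.  40.]
t red [313 198  22   6  65] [323.9 200.6] [558. -42.  40.]
t red [444 238   7  28 187] [447.  251.9] [ 365. -464.   40.]
```

View pics/s_c.png

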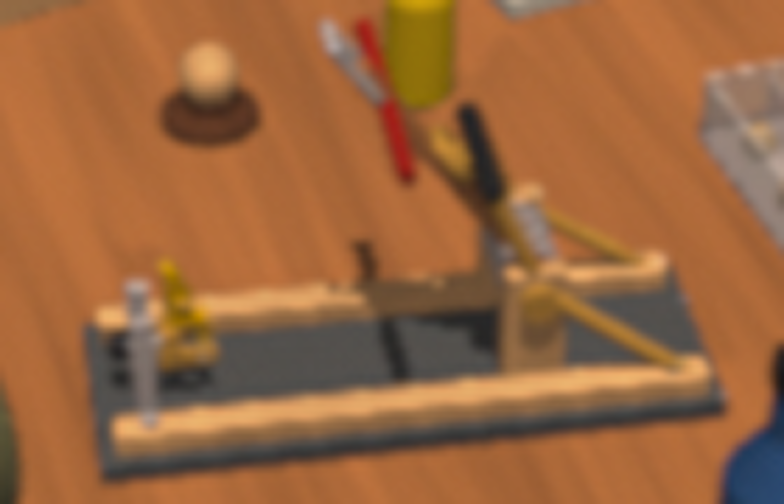

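View pics/t_c.png

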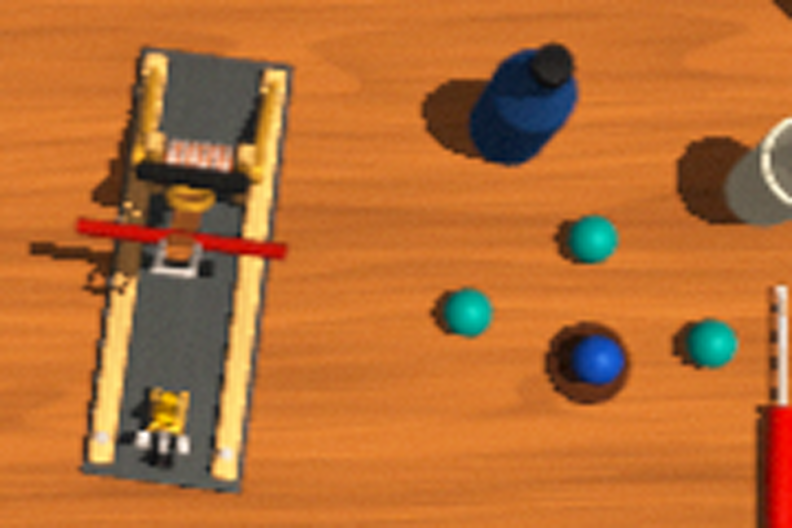

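The side crop shows the catapult with its red bar running from (363,25) to (407,180), the yellow hook near (185,330) and the wooden spare ball at (208,72). In the top crop the bar runs from (78,226) to (287,252).

There are four ball candidates in the top picture. Three are teal, at (376,216), (404,199) and (431,223), and lie straight on the bench. The blue one at (405,226) sits on a dark stand foot, so it matches both colour and stand, and it is the one I'll use.

```bash
python3 - <<'E'
from h import *
cs,ct=cam('side'),cam('top')
T=lambda x,y:(270+x/4.4-.5+.5/4.4,145+y/4.4-.5+.5/4.4)
S=lambda x,y:(250+x/5.6-.4,170+y/5.6-.4)
print('ball',tri([(cs,(328.2,308.5)),(ct,(405.2,226.4))]))
# bar ends (side crop lower end is right? )
L=tri([(ct,T(80,226)),(cs,S(364,25))]);R=tri([(ct,T(285,251)),(cs,S(406,180))])
print('barL',L,'barR',R, np.linalg.norm(L[0]-R[0]))
M=(L[0]+R[0])/2;print('mid',M)
for z in (0,8,12):
  C=[onz(ct,T(*p),z)[:2] for p in ((145,47),(292,67),(240,491),(84,470))]
  C=np.array(C);print(z,C.round(1).tolist(),np.linalg.norm(C[0]-C[3]),np.linalg.norm(C[1]-C[2]),np.linalg.norm(C[0]-C[1]))
  d=(C[0]+C[1]-C[2]-C[3]);print('yaw',np.arctan2(d[1],d[0]),C.mean(0))
  C=np.array([onz(cs,S(*p),z)[:2] for p in ((668,255),(722,405),(105,475),(88,325))]);d=(C[0]+C[1]-C[2]-C[3]);print('side',C.round(1).tolist(),np.arctan2(d[1],d[0]),C.mean(0))
d=L[0]-R[0];print('bar yaw',np.arctan2(-d[0],d[1]))
print('hook',tri([(ct,T(168,395)),(cs,S(165,262))]))
s=cv2.imread('pics/side0.png');t=cv2.imread('pics/top0.png')
cv2.imwrite('pics/b.png',np.hstack([cv2.resize(t[200:250,375:440],(390,300),interpolation=2),cv2.resize(s[275:340,300:385],(390,300),interpolation=2)]))
E
```

```text
ball (array([ 458.90575495, -326.76861934,   32.38772661]), [np.float64(0.5065651187545623), np.float64(0.5065651187545654)])
barL (array([550.60931522,  71.51243787, 200.30244629]), [np.float64(0.779229535169777), np.float64(0.7792295351696099)]) barR (array([527.51376656, -73.07714339, 197.56109387]), [np.float64(0.4826189088232435), np.float64(0.482618908823294)]) 146.448169634965
mid [539.06154089  -0.78235276 198.93177008]
0 [[738.9, 31.9], [717.5, -92.6], [363.1, -37.4], [383.7, 89.1]] 359.7791215953179 358.6909599887701 126.31294823214847
yaw -0.1570357218112676 [550.82001938  -2.26116648]
side [[746.1, 59.1], [719.3, -82.5], [365.8, -29.8], [388.4, 103.5]] -0.1358320744334469 [554.88986564  12.57541827]
8 [[736.6, 31.5], [715.3, -92.2], [363.0, -37.4], [383.5, 88.4]] 357.60800843022264 356.52641341369633 125.55070359823866
yaw -0.15703572181126754 [549.59673827  -2.41879892]
side [[741.4, 49.6], [714.9, -90.9], [364.1, -38.6], [386.4, 93.7]] -0.1358320744334463 [551.71101315   3.44970417]
12 [[735.4, 31.3], [714.2, -92.0], [363.0, -37.4], [383.4, 88.0]] 356.52245184767526 355.4441401261593 125.16958128128383
yaw -0.15703572181126751 [548.98509772  -2.49761515]
side [[739.1, 44.8], [712.7, -95.1], [363.2, -43.0], [385.5, 88.8]] -0.13583207443344616 [550.12158691  -1.11315288]
bar yaw -0.15839370924623922
hook (array([426.46595048,  17.11438196, 103.16321785]), [np.float64(8.969622844505315), np.float64(8.969622844505272)])
```

View pics/b.png

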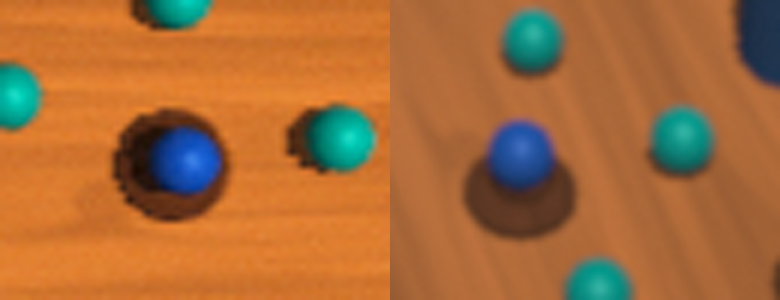

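Enlarged, the blue ball is clearly the one on the round foot, and the three teal balls lie on the bare bench. Next I'll check how much room the gripper body has beside the padded bar.

```bash
cat >> h.py <<'E'
yaw=-0.158;Xc=np.array([np.cos(yaw),np.sin(yaw),0]);Yc=np.array([-np.sin(yaw),np.cos(yaw),0]);PIV=np.array([618.4,-13.4,0])
def tocat(p): d=np.array(p)-PIV;return np.array([d@Xc,d@Yc,d[2]]).round(1)
def fromcat(x,y,z): return PIV+x*Xc+y*Yc+np.array([0,0,z])
E
python3 - <<'E'
from h import *
cs,ct=cam('side'),cam('top')
T=lambda x,y:(270+x/4.4-.5+.5/4.4,145+y/4.4-.5+.5/4.4)
S=lambda x,y:(250+x/5.6-.4,170+y/5.6-.4)
for a,b in (((137,172),(470,108)),((247,185),(490,195)),((160,272),(322,30)),((195,272),(345,40))):
  X,e=tri([(ct,T(*a)),(cs,S(*b))]);print(tocat(X),e[0])
print('ends',tocat([550.6,71.5,200.3]),tocat([527.5,-73.1,197.6]),tocat([458.9,-326.8,32.4]))
s=manip.read_state();R=Rm(s['eef_rot']);print(R.round(3))
for nm,p in(('glue',(233,176)),('spare',(232,216)),('flask',(388,170))):print(nm,onz(ct,p,40),tocat(onz(ct,p,40)))
E
```

```text
[-26.2  41.9 158.6] 2.4703199219375027
[-28.2 -39.9 157.7] 0.260060521333532
[-112.3   10.   240.7] 0.1531102321461348
[-107.   -14.2  248.6] 3.2433274162565
ends [-80.3  73.2 200.3] [-80.4 -73.3 197.6] [-108.2 -334.6   32.4]
[[ 0.948  0.318 -0.   ]
 [ 0.318 -0.948  0.001]
 [ 0.    -0.001 -1.   ]]
glue [657.54411005 282.27995851  40.        ] [ -7.9 298.2  40. ]
spare [512.54782068 284.2753914   40.        ] [-151.4  277.3   40. ]
flask [ 662.9101525 -276.7525923   40.       ] [  85.4 -253.1   40. ]
```

Call:
{"method": "send_rows", "body": {"commands": [[[0.0,0.0,-0.04],-0.1],[[0.02,-0.015,-0.08],-0.2],[[0.05,-0.04,-0.12],-0.3],[[0.08,-0.064,-0.12],-0.42],[[0.11,-0.088,-0.12],-0.54],[[0.14,-0.112,-0.12],-0.66],[[0.17,-0.136,-0.12],-0.78],[[0.2,-0.16,-0.12],-0.9]], "hand": -0.1, "force": 40}}

```text
clock: 0.82
eef_pos: [314.2, -304.2, 300.7]
eef_rot: [3.141, 0.0, 1.229]
wrist_force: [0.8, -0.5, -0.1]
finger_gap: 51.9
```

Call:
{"method": "send_rows", "body": {"commands": [[[0.038,0.009,0.0],-0.05],[[0.076,0.018,0.0],-0.1],[[0.115,0.0275,0.0],-0.15],[[0.153,0.0365,0.0],-0.189],[[0.191,0.0456,0.0],-0.189],[[0.229,0.0547,0.0],-0.189],[[0.268,0.064,0.0],-0.189],[[0.306,0.073,0.0],-0.189]]}}

```text
clock: 1.48
eef_pos: [487.1, -41.1, 300.6]
eef_rot: [3.142, -0.0, 1.413]
wrist_force: [1.9, -1.7, 0.1]
finger_gap: 51.6
```

```bash
cat >> h.py <<'E'
def rel(t,yw):
    s=manip.read_state();R=Rm(s['eef_rot']);return (R.T@(np.array(t)-s['eef_pos'])).round(1), round(float(s['eef_rot'][2]-yw),3)
E
python3 -c "
from h import *
print(rel([546.9,48.6,300],1.413),manip.read_state()['wrist_force'])"
```

```text
(array([98. , 45. ,  0.6]), -0.0) [ 1.9102179  -1.69763338  0.11847666]
```

Call:
{"method": "send_rows", "body": {"commands": [[[0.033,0.015,0.0],0.0],[[0.067,0.03,0.0],0.0],[[0.1,0.0454,0.0],0.0],[[0.1,0.0454,0.0],0.0],[[0.1,0.0454,0.0],0.0],[[0.1,0.0454,0.0],0.0],[[0.1,0.0454,0.0],0.0],[[0.1,0.0454,0.0],0.0]]}}

```text
clock: 2.15
eef_pos: [546.6, 47.4, 301.0]
eef_rot: [3.141, -0.0, 1.411]
wrist_force: [-0.7, -0.3, -0.3]
finger_gap: 51.5
```

```bash
python3 -c "
from h import *
s=manip.read_state();print(s['eef_pos'],s['eef_rot'],s['wrist_force'])
for n in ('wrist','side'):
  im=manip.camera(n)[:,:,::-1];cv2.imwrite(f'pics/{n}1.png',im)
c=cam('wrist',s)
for y in (75,50,10,-75): print(y,proj(c,fromcat(-80.3,y,199)).round(1))
"
```

```text
[546.63416228  47.430816   301.03756758] [ 3.14102747e+00 -5.93760299e-05  1.41139150e+00] [-0.72582288 -0.34818018 -0.34366398]
75 [312.8 167.4]
50 [312.9 191.3]
10 [313.  227.7]
-75 [313.2 298.2]
```

View pics/wrist1.png

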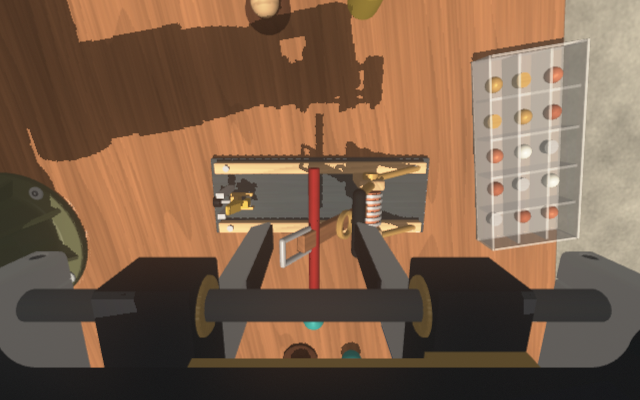

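View pics/side1.png

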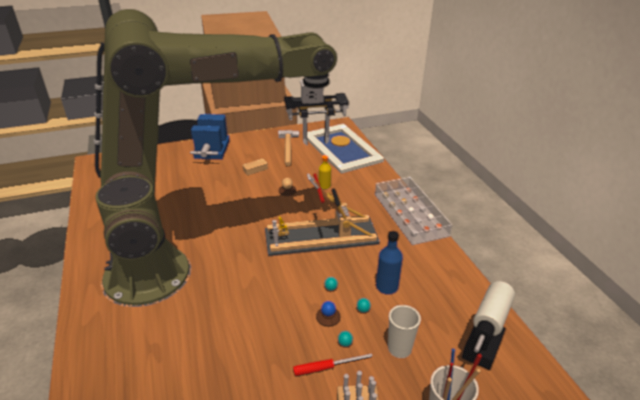

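The bar shows at column 314, where I predicted it, and lies midway between the fingers. Now I'll go down onto it.

Call:
{"method": "send_rows", "body": {"commands": [[[0.0,0.0,0.02],0.0],[[0.0,0.0,0.05],0.0],[[0.0,0.0,0.08],0.0],[[0.0,0.0,0.1],0.0],[[0.0,0.0,0.11],0.0],[[0.0,0.0,0.117],0.0],[[0.0,0.0,0.117],0.0],[[0.0,0.0,0.117],0.0]]}}

```text
clock: 2.92
eef_pos: [547.4, 48.3, 184.8]
eef_rot: [3.14, -0.0, 1.413]
wrist_force: [-0.5, 0.1, -0.9]
finger_gap: 52.0
```

Call:
{"method": "send_rows", "body": {"commands": [[[0.0,0.0,0.0],0.0],[[0.0,0.0,0.0],0.0],[[0.0,0.0,0.0],0.0],[[0.0,0.0,0.0],0.0],[[0.0,0.0,0.0],0.0],[[0.0,0.0,0.0],0.0],[[0.0,0.0,0.0],0.0],[[0.0,0.0,0.0],0.0]], "hand": 1, "force": 40}}

```text
clock: 3.58
eef_pos: [547.0, 48.5, 183.6]
eef_rot: [-3.142, -0.0, 1.413]
wrist_force: [0.0, 0.0, -0.4]
finger_gap: 2.1
```

```bash
python3 -c "
from h import *
for n in ('wrist','side','top'):
  im=manip.camera(n)[:,:,::-1];cv2.imwrite(f'pics/{n}2.png',im)
im=cv2.imread('pics/side2.png');cv2.imwrite('pics/s2c.png',cv2.resize(im[90:260,250:400],(706,800),interpolation=2)[:600])
print(manip.read_state()['finger_gap'])
"
```

```text
0.2042499791455489
```

View pics/wrist2.png

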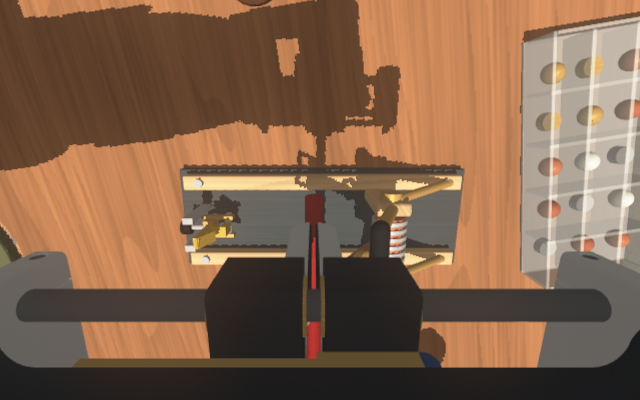

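View pics/s2c.png

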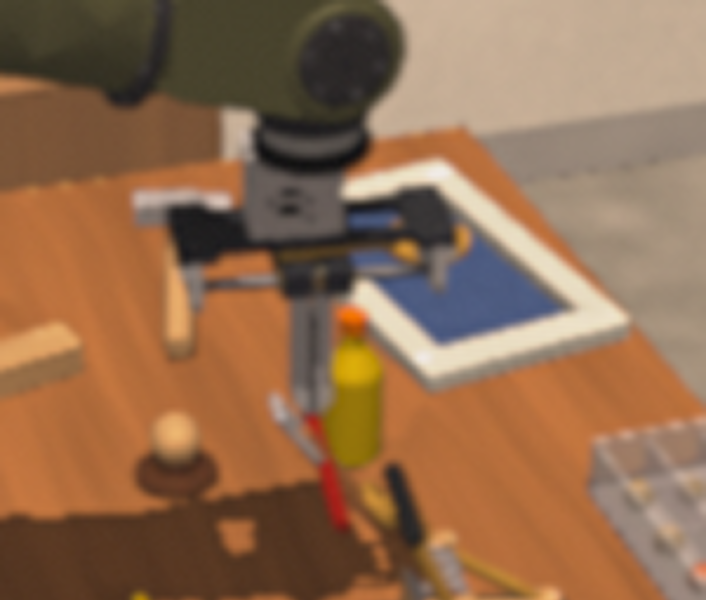

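The fingers have shut above the bar. The bar's end shows under the tips at (314,195) in the wrist picture. I'll triangulate that end from the two wrist views.

```bash
python3 - <<'E'
from h import *
st1=dict(eef_pos=np.array([546.63,47.43,301.04]),eef_rot=np.array([3.14102747,-5.9e-5,1.41139]))
s2=manip.read_state()
c1,c2=cam('wrist',st1),cam('wrist',s2)
ms=[]
for k in (1,2):
    im=cv2.imread(f'pics/wrist{k}.png');h=cv2.cvtColor(im,cv2.COLOR_BGR2HSV)
    m=cv2.inRange(h,(0,180,50),(5,255,255))|cv2.inRange(h,(176,180,50),(180,255,255))
    m[:,:290]=0;m[:,335:]=0;m[240:]=0
    ys,xs=np.nonzero(m);print(k,xs.min(),xs.max(),ys.min(),ys.max())
    for r in range(ys.min(),ys.min()+30,6):
        q=xs[ys==r];print(r,q.min(),q.max())
    ms.append((xs[ys<ys.min()+8].mean(),ys.min()))
print(ms);X,e=tri([(c1,ms[0]),(c2,ms[1])]);print(X,tocat(X),e)
E
```

```text
1 310 317 169 228
169 313 315
175 311 317
181 311 316
187 311 316
193 312 316Traceback (most recent call last):
  File "<stdin>", line 10, in <module>
    return umr_minimum(a, axis, None, out, keepdims, initial, where)
ValueError: zero-size array to reduction operation minimum which has no identity
```

```bash
python3 - <<'E'
from h import *
st1=dict(eef_pos=np.array([546.63,47.43,301.04]),eef_rot=np.array([3.14102747,-5.9e-5,1.41139]))
s2=manip.read_state()
c1,c2=cam('wrist',st1),cam('wrist',s2)
ms=[]
for k in (1,2):
    im=cv2.imread(f'pics/wrist{k}.png').astype(int)
    m=(im[:,:,2]>60)&(im[:,:,1]<0.3*im[:,:,2])
    m[:,:290]=0;m[:,335:]=0;m[240:]=0
    ys,xs=np.nonzero(m);print(k,xs.min(),xs.max(),ys.min(),ys.max())
    for r in range(ys.min(),ys.min()+30,4):
        q=xs[ys==r];print(r,q.min() if len(q) else None,q.max() if len(q) else None)
    ms.append((xs[ys<ys.min()+8].mean(),ys.min()))
print(ms);X,e=tri([(c1,ms[0]),(c2,ms[1])]);print(X,tocat(X),e)
for x in (180,199):print(proj(c1,fromcat(-80.3,75,x)),proj(c2,fromcat(-80.3,75,x)))
im=cv2.imread('pics/wrist2.png');cv2.imwrite('pics/w2c.png',cv2.resize(im[180:370,250:380],None,fx=3,fy=3,interpolation=2))
E
```

```text
Traceback (most recent call last):
ValueError: zero-size array to reduction operation minimum which has no identity
```

```bash
python3 - <<'E'
from h import *
st1=dict(eef_pos=np.array([546.63,47.43,301.04]),eef_rot=np.array([3.14102747,-5.9e-5,1.41139]))
s2=manip.read_state()
c1,c2=cam('wrist',st1),cam('wrist',s2)
a=cv2.imread('pics/wrist1.png');b=cv2.imread('pics/wrist2.png')
print(a[190,304:326].tolist());print(b[210,300:328].tolist())
print(b[186:204:2,314].tolist())
for x in (170,180,190,199):print(proj(c1,fromcat(-80.3,75,x)),proj(c2,fromcat(-80.3,75,x)))
cv2.imwrite('pics/w2c.png',cv2.resize(b[180:370,250:380],None,fx=3,fy=3,interpolation=2))
E
```

```text
[[93, 99, 101], [93, 99, 101], [92, 99, 101], [86, 92, 99], [54, 61, 102], [43, 50, 135], [46, 54, 155], [50, 57, 170], [53, 60, 181], [55, 62, 189], [55, 61, 186], [53, 60, 180], [51, 58, 173], [48, 54, 159], [43, 51, 141], [42, 48, 107], [48, 54, 61], [48, 53, 61], [63, 68, 74], [91, 98, 100], [93, 99, 101], [92, 98, 100]]
[[97, 102, 104], [96, 102, 104], [97, 102, 104], [96, 102, 104], [86, 92, 100], [44, 49, 89], [35, 41, 89], [34, 40, 90], [35, 41, 92], [35, 41, 93], [36, 42, 93], [35, 41, 93], [36, 41, 93], [36, 42, 94], [36, 42, 94], [35, 41, 94], [36, 42, 94], [36, 41, 93], [35, 41, 93], [34, 41, 92], [35, 41, 92], [35, 41, 91], [36, 42, 85], [43, 48, 68], [49, 54, 57], [65, 70, 72], [94, 101, 100], [94, 101, 100]]
[[75, 104, 132], [76, 104, 134], [79, 91, 101], [94, 100, 102], [40, 46, 90], [34, 41, 89], [35, 42, 94], [35, 42, 94], [35, 41, 93]]
[312.81528673 163.78740963] [312.62168011 185.64563649]
[312.81293481 164.96713329] [312.60017268 188.47111164]
[312.81043768 166.21968971] [312.57658532 191.56983175]
[312.80805469 167.4149963 ] [312.55331764 194.62655509]
```

View pics/w2c.png

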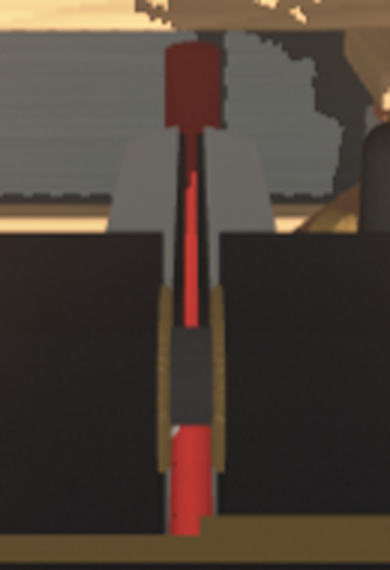

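```bash
python3 - <<'E'
from h import *
s=manip.read_state();print(s['finger_gap'],s['wrist_force'],s['eef_pos'],s['clock'])
b=manip.camera('wrist')[:,:,::-1]
t=manip.camera('top')[:,:,::-1]
sd=manip.camera('side')[:,:,::-1]
cv2.imwrite('pics/w3.png',np.hstack([cv2.resize(b[180:370,250:380],None,fx=3,fy=3,interpolation=2)]))
cv2.imwrite('pics/s3.png',cv2.resize(sd[150:230,280:370],None,fx=7,fy=7,interpolation=2))
E
```

```text
0.2042499791455489 [-0.01926697 -0.24884863  0.93985709] [546.95743678  48.47033252 183.62959762] 3.7333
```

View pics/w3.png

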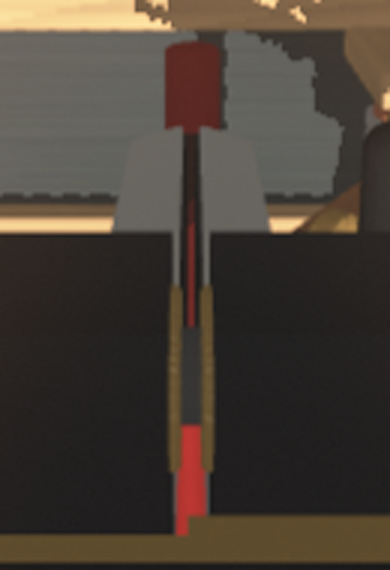

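View pics/s3.png

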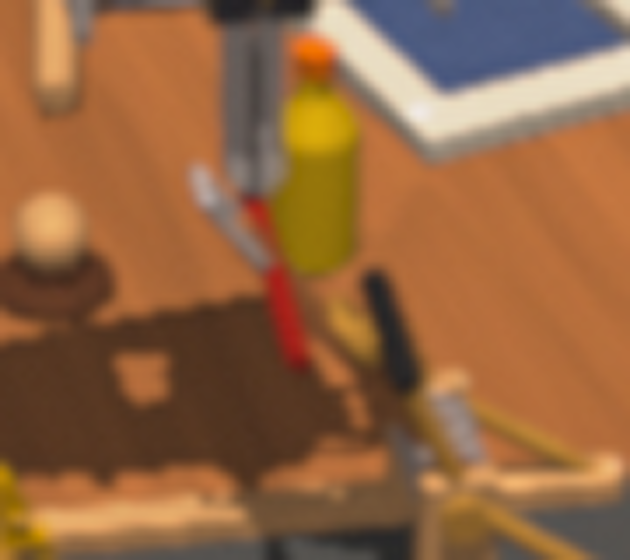

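```bash
python3 - <<'E'
from h import *
cs=cam('side')
s=manip.read_state()
print('tcp',(proj(cs,s['eef_pos'])-[280,150])*7, 'eef',s['eef_pos'])
for y in (75,50,-75):
  for z in (175,199): print(y,z,(proj(cs,fromcat(-80.3,y,z))-[280,150])*7)
im=cv2.imread('pics/top2.png');cv2.imwrite('pics/t2c.png',cv2.resize(im[145:265,270:450],(792,528),interpolation=2))
E
```

```text
tcp [248.78345842 227.99661946] eef [546.97181595  48.45441438 183.63904173]
75 175 [239.82441466 213.48115617]
75 199 [239.87459521 169.04548243]
50 175 [248.61714253 243.81985625]
50 199 [248.74780201 199.09196864]
-75 175 [296.14610326 407.81525186]
-75 199 [296.74668905 361.6259803 ]
```

View pics/t2c.png

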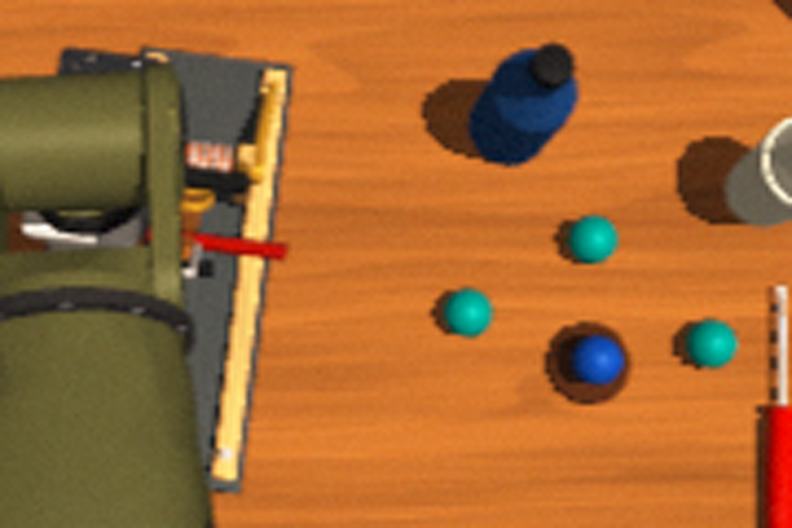

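The side view puts the fingertips about 18 mm higher than the stated TCP: the TCP projects to crop row 228, but the tips show at row 195. The finger spacing in the wrist view agrees. So the fingers closed just above the bar, and the bar did not move. I'll open, measure that offset and go lower.

Call:
{"method": "send_rows", "body": {"commands": [[[0.0,0.0,0.0],0.0],[[0.0,0.0,0.0],0.0],[[0.0,0.0,0.0],0.0],[[0.0,0.0,0.0],0.0],[[0.0,0.0,0.0],0.0],[[0.0,0.0,0.0],0.0],[[0.0,0.0,0.004],0.0],[[0.0,0.0,0.008],0.0]], "hand": -0.1}}

```text
clock: 4.55
eef_pos: [547.0, 48.4, 175.4]
eef_rot: [3.141, -0.0, 1.413]
wrist_force: [-0.9, 0.5, -0.4]
finger_gap: 49.6
```

```bash
python3 - <<'E'
from h import *
s=manip.read_state();print(s['finger_gap'],s['wrist_force'],s['eef_pos'],s['clock'])
b=manip.camera('wrist')[:,:,::-1]
sd=manip.camera('side')[:,:,::-1]
cv2.imwrite('pics/w4.png',cv2.resize(b[180:330,220:420],None,fx=3.8,fy=3.8,interpolation=2))
cv2.imwrite('pics/s4.png',cv2.resize(sd[150:230,280:370],None,fx=7,fy=7,interpolation=2))
c=cam('wrist',s);R=Rm(s['eef_rot'])
for z in (0,-10,-20,-30):
  for x in (8,-8):
    print(z,x,[((proj(c,s['eef_pos']+R@[x,sg*s['finger_gap']/2,z])-[220,180])*3.8).round(0) for sg in(1,-1)])
E
```

```text
49.59756330513822 [-0.90233943  0.53268574 -0.39639771] [547.02497302  48.44540673 175.40518718] 4.55
0 8 [array([486., 126.]), array([219., 127.])]
0 -8 [array([483., 208.]), array([221., 208.])]
-10 8 [array([492., 143.]), array([212., 143.])]
-10 -8 [array([490., 227.]), array([215., 228.])]
-20 8 [array([499., 161.]), array([205., 161.])]
-20 -8 [array([496., 249.]), array([208., 250.])]
-30 8 [array([507., 180.]), array([197., 181.])]
-30 -8 [array([504., 273.]), array([200., 274.])]
```

View pics/w4.png

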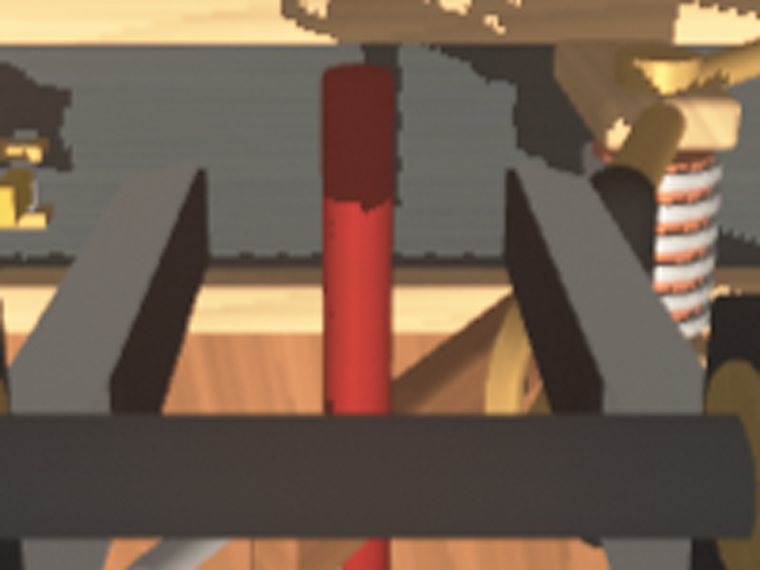

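View pics/s4.png

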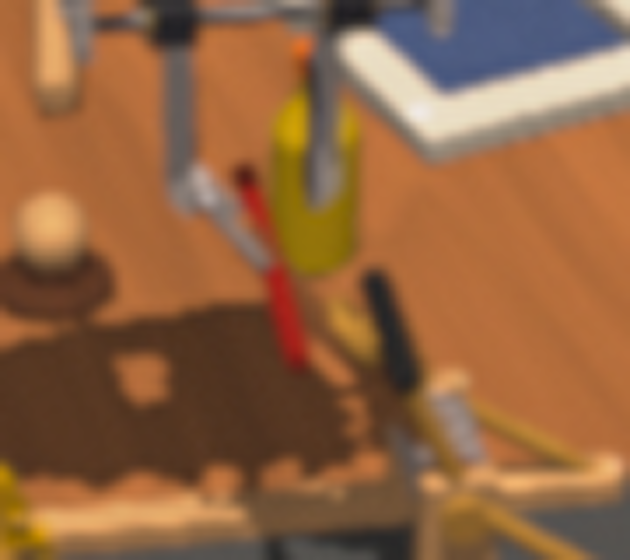

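The wrist view puts the tips 20–23 mm behind the stated TCP: inner corners at (205,168) and (507,170) match the −23 mm row. I'll go 10 mm lower and grip.

Call:
{"method": "send_rows", "body": {"commands": [[[0.0,0.0,0.004],0.0],[[0.0,0.0,0.008],0.0],[[0.0,0.0,0.01],0.0],[[0.0,0.0,0.01],0.0],[[0.0,0.0,0.01],0.0],[[0.0,0.0,0.01],0.0],[[0.0,0.0,0.01],0.0],[[0.0,0.0,0.01],0.0]]}}

```text
clock: 5.32
eef_pos: [547.0, 48.5, 165.8]
eef_rot: [3.141, -0.0, 1.413]
wrist_force: [-0.1, -0.1, -0.3]
finger_gap: 51.6
```

Call:
{"method": "send_rows", "body": {"commands": [[[0.0,0.0,0.0],0.0],[[0.0,0.0,0.0],0.0],[[0.0,0.0,0.0],0.0],[[0.0,0.0,0.0],0.0],[[0.0,0.0,0.0],0.0],[[0.0,0.0,0.0],0.0],[[0.0,0.0,0.0],0.0],[[0.0,0.0,0.0],0.0]], "hand": 1, "force": 40}}

```text
clock: 5.98
eef_pos: [547.2, 48.4, 165.7]
eef_rot: [3.141, -0.0, 1.413]
wrist_force: [2.8, -0.1, -0.7]
finger_gap: 11.1
```

```bash
python3 - <<'E'
from h import *
b=manip.camera('wrist')[:,:,::-1]
s=manip.read_state();print(s['finger_gap'],s['wrist_force'],s['eef_pos'],s['clock'])
cv2.imwrite('pics/w5.png',cv2.resize(b[180:330,220:420],None,fx=3.8,fy=3.8,interpolation=2))
E
```

```text
10.716554644326472 [ 1.78340162 -0.81197865 -1.25693389] [547.16958155  48.41047526 165.64488698] 6.0333
```

View pics/w5.png

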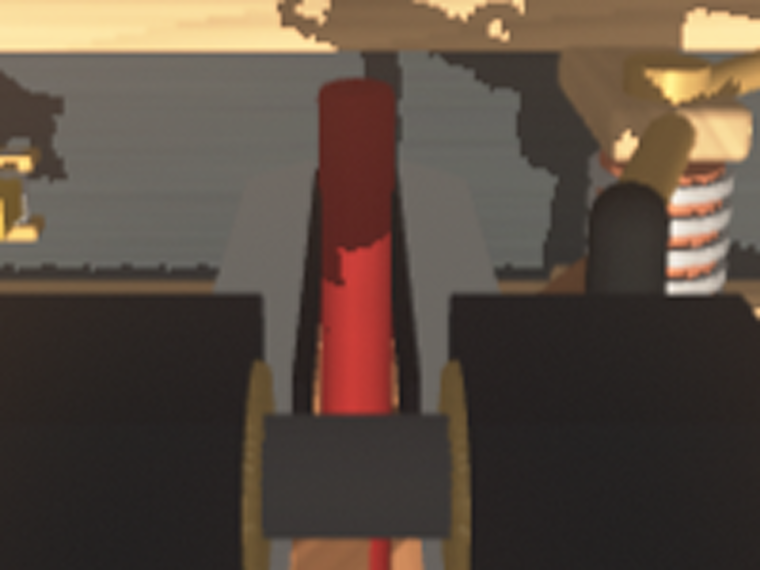

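The gap is 10.7 mm and still creeping down, so the pads seem to hold the bar at the very tips. I'll open slightly, go lower and grip again.

Call:
{"method": "send_rows", "body": {"commands": [[[0.0,0.0,0.0],0.0],[[0.0,0.0,0.0],0.0],[[0.0,0.0,0.0],0.0],[[0.0,0.0,0.003],0.0],[[0.0,0.0,0.006],0.0],[[0.0,0.0,0.009],0.0],[[0.0,0.0,0.01],0.0],[[0.0,0.0,0.01],0.0]], "hand": 0.3}}

```text
clock: 6.7
eef_pos: [546.8, 48.5, 155.2]
eef_rot: [-3.141, 0.0, 1.413]
wrist_force: [-0.1, -0.9, -0.9]
finger_gap: 33.1
```

Call:
{"method": "send_rows", "body": {"commands": [[[0.0,0.0,0.0],0.0],[[0.0,0.0,0.0],0.0],[[0.0,0.0,0.0],0.0],[[0.0,0.0,0.0],0.0],[[0.0,0.0,0.0],0.0],[[0.0,0.0,0.0],0.0],[[0.0,0.0,0.0],0.0],[[0.0,0.0,0.0],0.0]], "hand": 1, "force": 40}}

```text
clock: 7.37
eef_pos: [547.2, 48.4, 155.8]
eef_rot: [3.141, -0.0, 1.413]
wrist_force: [2.8, 0.1, -0.6]
finger_gap: 10.8
```

```bash
python3 - <<'E'
from h import *
b=manip.camera('side')[:,:,::-1]
s=manip.read_state();print(s['finger_gap'],s['wrist_force'],s['eef_pos'],s['clock'])
cv2.imwrite('pics/s6.png',cv2.resize(b[150:230,280:370],None,fx=7,fy=7,interpolation=2))
E
```

```text
10.900551939238545 [ 3.14423059 -1.37009591 -0.26093825] [547.13180107  48.42663591 155.72125922] 7.4167
```

View pics/s6.png

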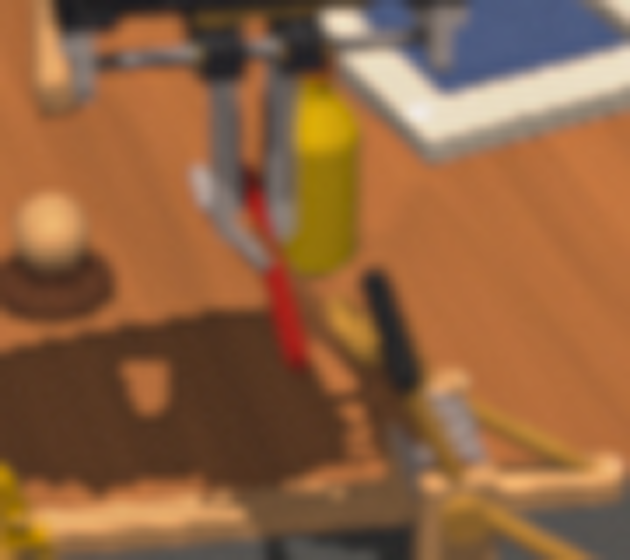

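The side view now shows the bar well between the fingers, and the gap holds at 10.9 mm. I'll draw along the arc, first part.

Call:
{"method": "send_rows", "body": {"commands": [[[0.0,-0.0049,0.0036],0.0],[[0.0,-0.0097,0.0074],0.0],[[0.0,-0.0143,0.0115],0.0],[[0.0,-0.0187,0.0157],0.0],[[0.0,-0.0229,0.0201],0.0],[[0.0,-0.0269,0.0247],0.0],[[0.0,-0.0308,0.0295],0.0],[[0.0,-0.0344,0.0344],0.0]]}}

```text
clock: 8.08
eef_pos: [513.4, 54.0, 121.4]
eef_rot: [3.139, -0.001, 1.413]
wrist_force: [7.9, 0.4, 2.8]
finger_gap: 10.5
```

```bash
python3 - <<'E'
from h import *
b=manip.camera('side')[:,:,::-1]
s=manip.read_state();print(s['finger_gap'],s['wrist_force'],s['eef_pos'],s['clock'],'cat force',s['wrist_force']@Xc)
cv2.imwrite('pics/s7.png',cv2.resize(b[150:260,250:390],None,fx=5.5,fy=5.5,interpolation=2))
E
```

```text
11.110354583593637 [6.69103101 1.69376347 0.63032249] [512.4942395   54.19147678 120.4273253 ] 8.1333 cat force 6.34118459419868
```

View pics/s7.png

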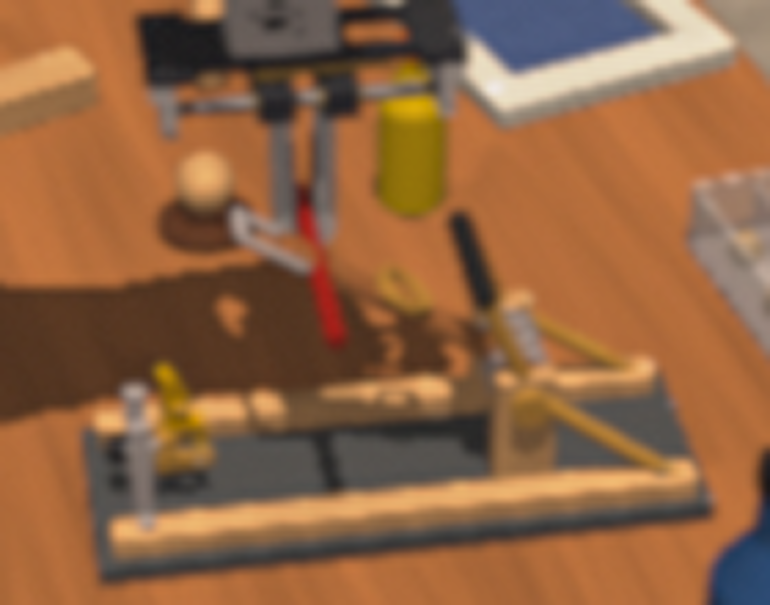

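Call:
{"method": "send_rows", "body": {"commands": [[[0.0,-0.0035,0.0061],0.0],[[0.0,-0.007,0.0124],0.0],[[0.0,-0.0101,0.0189],0.0],[[0.0,-0.0132,0.0256],0.0],[[0.0,-0.0159,0.0324],0.0],[[0.0,-0.0182,0.0394],0.0],[[0.0,-0.0198,0.0453],0.0],[[0.0,-0.0212,0.0512],0.0]]}}

```text
clock: 8.8
eef_pos: [491.7, 57.6, 70.1]
eef_rot: [-3.142, -0.0, 1.413]
wrist_force: [-0.8, 2.3, 9.4]
finger_gap: 11.0
```

```bash
python3 - <<'E'
from h import *
b=manip.camera('side')[:,:,::-1]
s=manip.read_state();print(s['finger_gap'],s['wrist_force'],s['eef_pos'],s['clock'],'cat force',s['wrist_force']@Xc)
cv2.imwrite('pics/s8.png',cv2.resize(b[170:250,250:350],None,fx=7,fy=7,interpolation=2))
E
```

```text
11.008938620015865 [2.20961455 3.79904452 5.95556597] [491.39744414  57.56008466  69.1349372 ] 8.85 cat force 1.5843367556751102
```

View pics/s8.png

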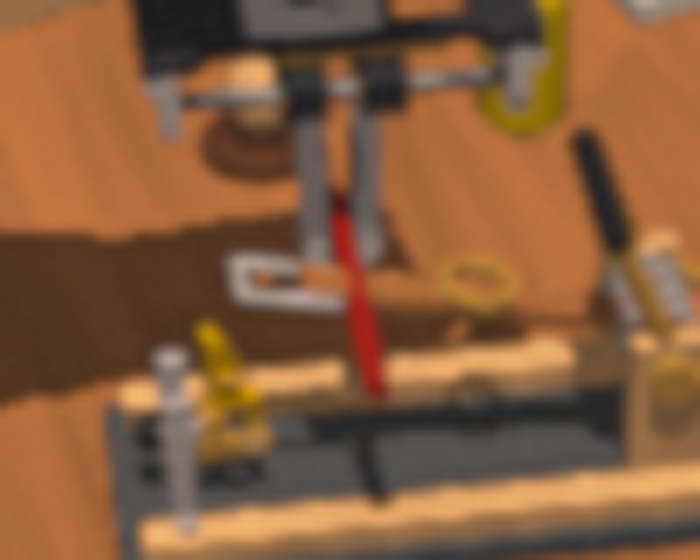

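Call:
{"method": "send_rows", "body": {"commands": [[[0.0,-0.0002,0.0009],0.0],[[0.0,-0.0004,0.0018],0.0],[[0.0,-0.0006,0.0027],0.0],[[0.0,-0.0008,0.0036],0.0],[[0.0,-0.0009,0.0045],0.0],[[0.0,-0.0011,0.0054],0.0],[[0.0,-0.0012,0.0063],0.0],[[0.0,-0.0013,0.0072],0.0]]}}

```text
clock: 9.52
eef_pos: [490.3, 57.8, 63.1]
eef_rot: [-3.141, -0.0, 1.413]
wrist_force: [-1.9, 2.3, 8.7]
finger_gap: 10.6
```

Call:
{"method": "send_rows", "body": {"commands": [[[0.0,0.0,0.0005],0.0],[[0.0,-0.0001,0.001],0.0],[[0.0,-0.0001,0.0015],0.0],[[0.0,-0.0002,0.002],0.0],[[0.0,-0.0002,0.0025],0.0],[[0.0,-0.0003,0.003],0.0],[[0.0,-0.0003,0.003],0.0],[[0.0,-0.0003,0.003],0.0]]}}

```text
clock: 10.18
eef_pos: [489.8, 57.9, 59.9]
eef_rot: [-3.14, -0.0, 1.413]
wrist_force: [-2.1, 1.8, 7.1]
finger_gap: 11.1
```

```bash
cat > look.py <<'E'
from h import *
import sys
b=manip.camera('side')[:,:,::-1]
s=manip.read_state();print(s['finger_gap'],s['wrist_force'],s['eef_pos'],s['clock'],'cat force',s['wrist_force']@Xc)
cv2.imwrite(sys.argv[1],cv2.resize(b[170:250,250:350],None,fx=7,fy=7,interpolation=2))
E
python3 look.py pics/s9.png
```

```text
10.525572300307878 [-1.39332131  2.65593457  7.09218302] [489.80671298  57.85680011  59.95353983] 10.2333 cat force -1.793859887867107
```

View pics/s9.png

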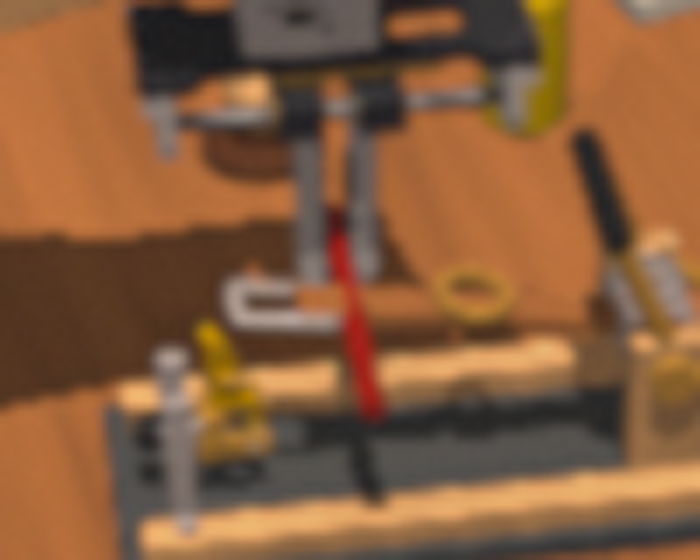

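Call:
{"method": "send_rows", "body": {"commands": [[[0.0,0.0,0.0004],0.0],[[0.0,0.0,0.0008],0.0],[[0.0,-0.0001,0.0012],0.0],[[0.0,-0.0001,0.0016],0.0],[[0.0,-0.0001,0.002],0.0],[[0.0,-0.0001,0.0024],0.0],[[0.0,-0.0001,0.0028],0.0],[[0.0,-0.0001,0.0028],0.0]]}}

```text
clock: 10.9
eef_pos: [489.4, 57.9, 57.1]
eef_rot: [-3.14, -0.0, 1.413]
wrist_force: [-3.3, 3.0, 8.1]
finger_gap: 10.6
```

Call:
{"method": "send_rows", "body": {"commands": [[[0.0,0.0,0.0004],0.0],[[0.0,0.0,0.0008],0.0],[[0.0,0.0,0.0012],0.0],[[0.0,0.0,0.0016],0.0],[[0.0,0.0,0.002],0.0],[[0.0,0.0,0.0024],0.0],[[0.0,0.0,0.0028],0.0],[[0.0,0.0,0.0028],0.0]]}}

```text
clock: 11.57
eef_pos: [489.1, 58.0, 54.0]
eef_rot: [-3.139, -0.0, 1.413]
wrist_force: [-4.7, 2.9, 7.7]
finger_gap: 11.0
```

```bash
python3 look.py pics/s10.png
```

```text
10.580902393820582 [-4.77032397  3.77475027  8.29949148] [489.04597107  57.95424042  54.07782661] 11.6167 cat force -5.304836730349563
```

View pics/s10.png

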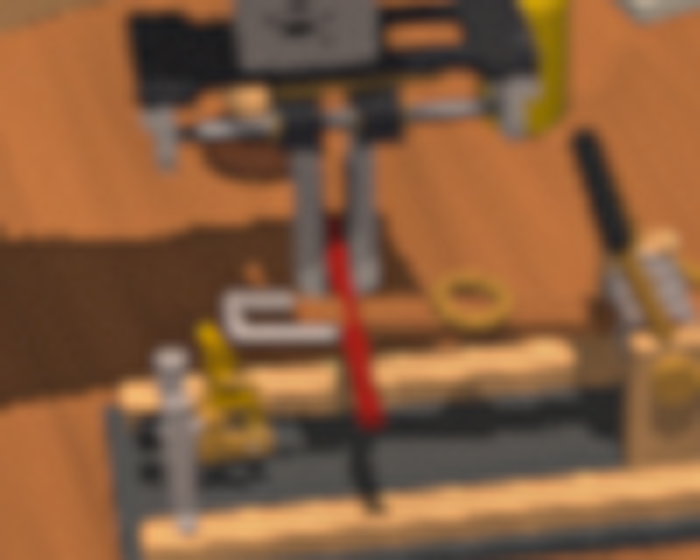

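Call:
{"method": "send_rows", "body": {"commands": [[[0.0,-0.0001,0.0004],0.0],[[0.0,-0.0003,0.0008],0.0],[[0.0,-0.0005,0.0012],0.0],[[0.0,-0.0006,0.0016],0.0],[[0.0,-0.0008,0.002],0.0],[[0.0,-0.001,0.0024],0.0],[[0.0,-0.001,0.0028],0.0],[[0.0,-0.001,0.0028],0.0]]}}

```text
clock: 12.28
eef_pos: [488.8, 58.0, 51.6]
eef_rot: [-3.141, -0.0, 1.413]
wrist_force: [-1.4, 2.6, 8.5]
finger_gap: 10.7
```

Call:
{"method": "send_rows", "body": {"commands": [[[0.0,0.0,0.0004],0.0],[[0.0,0.0,0.0008],0.0],[[0.0,0.0,0.0012],0.0],[[0.0,0.0,0.0016],0.0],[[0.0,0.0,0.002],0.0],[[0.0,0.0,0.0024],0.0],[[0.0,0.0,0.0024],0.0],[[0.0,0.0,0.0024],0.0]]}}

```text
clock: 12.95
eef_pos: [488.6, 58.0, 49.1]
eef_rot: [-3.14, -0.0, 1.413]
wrist_force: [-1.1, 3.1, 7.0]
finger_gap: 10.4
```

```bash
python3 look.py pics/s11.png
```

```text
10.611895554086974 [-1.48979143  3.35150892  6.68912926] [488.58007321  58.03072972  49.03412478] 13.0 cat force -1.9985724356054426
```

View pics/s11.png

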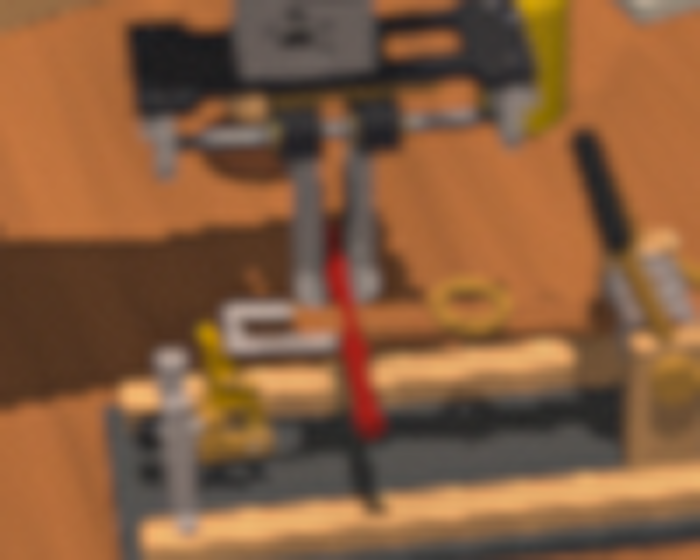

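Call:
{"method": "send_rows", "body": {"commands": [[[0.0,0.0,0.0004],0.0],[[0.0,0.0,0.0008],0.0],[[0.0,0.0,0.0012],0.0],[[0.0,0.0,0.0016],0.0],[[0.0,0.0,0.002],0.0],[[0.0,0.0,0.0024],0.0],[[0.0,0.0,0.0024],0.0],[[0.0,0.0,0.0024],0.0]]}}

```text
clock: 13.67
eef_pos: [488.4, 58.1, 46.6]
eef_rot: [-3.14, -0.0, 1.413]
wrist_force: [-3.3, 2.6, 7.3]
finger_gap: 10.8
```

```bash
python3 look.py pics/s12.png
```

```text
10.731411901113649 [-3.07662771  3.08428444  8.09469199] [488.41416632  58.03402782  46.62378806] 13.7167 cat force -3.5235969719449356
```

Call:
{"method": "send_rows", "body": {"commands": [[[0.0,0.0,0.0004],0.0],[[0.0,0.0,0.0008],0.0],[[0.0,0.0,0.0012],0.0],[[0.0,0.0,0.0016],0.0],[[0.0,0.0,0.002],0.0],[[0.0,0.0,0.0024],0.0],[[0.0,0.0,0.0024],0.0],[[0.0,0.0,0.0024],0.0]]}}

```text
clock: 14.38
eef_pos: [488.3, 58.1, 44.2]
eef_rot: [-3.139, -0.0, 1.413]
wrist_force: [-4.0, 3.3, 7.4]
finger_gap: 10.7
```

```bash
python3 look.py pics/s13.png
```

```text
10.59699431752115 [-4.56768516  2.20815382  8.82519296] [488.30549512  58.06748291  44.22978809] 14.4333 cat force -4.858228324996058
```

View pics/s13.png

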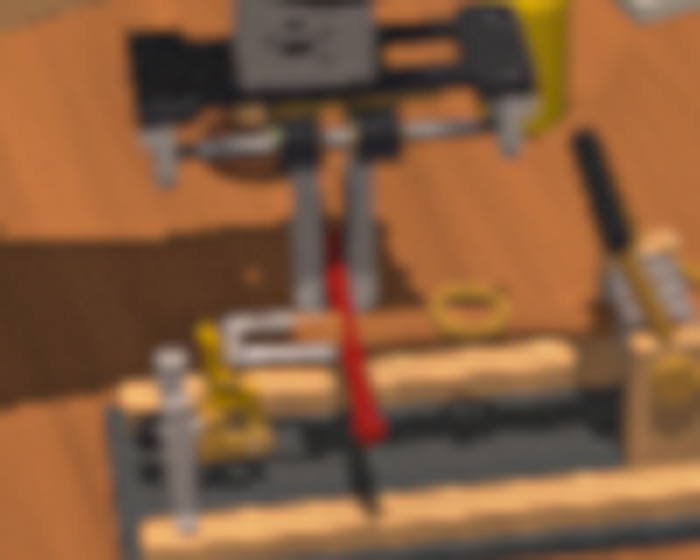

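Call:
{"method": "send_rows", "body": {"commands": [[[0.0,-0.0002,0.0004],0.0],[[0.0,-0.0004,0.0008],0.0],[[0.0,-0.0006,0.0012],0.0],[[0.0,-0.0008,0.0016],0.0],[[0.0,-0.001,0.002],0.0],[[0.0,-0.001,0.002],0.0],[[0.0,-0.001,0.002],0.0],[[0.0,-0.001,0.002],0.0]]}}

```text
clock: 15.1
eef_pos: [488.3, 58.1, 42.7]
eef_rot: [3.141, -0.0, 1.413]
wrist_force: [-0.3, 2.5, 9.0]
finger_gap: 11.1
```

```bash
python3 look.py pics/s14.png
```

```text
10.701663253708162 [-0.14729007  1.83257097  8.45416562] [488.3146156   58.05060217  42.68259942] 15.15 cat force -0.433798426266782
```

Call:
{"method": "send_rows", "body": {"commands": [[[0.0,0.0,0.0004],0.0],[[0.0,0.0,0.0008],0.0],[[0.0,0.0,0.0012],0.0],[[0.0,0.0,0.0016],0.0],[[0.0,0.0,0.002],0.0],[[0.0,0.0,0.002],0.0],[[0.0,0.0,0.002],0.0],[[0.0,0.0,0.002],0.0]]}}

```text
clock: 15.82
eef_pos: [488.2, 58.1, 40.6]
eef_rot: [3.142, -0.0, 1.413]
wrist_force: [0.4, 2.3, 7.3]
finger_gap: 10.5
```

```bash
python3 look.py pics/s15.png
```

```text
10.883135111892809 [0.75182853 2.32534999 7.09167821] [488.24765218  58.08183936  40.57812968] 15.8667 cat force 0.3765851556283985
```

View pics/s15.png

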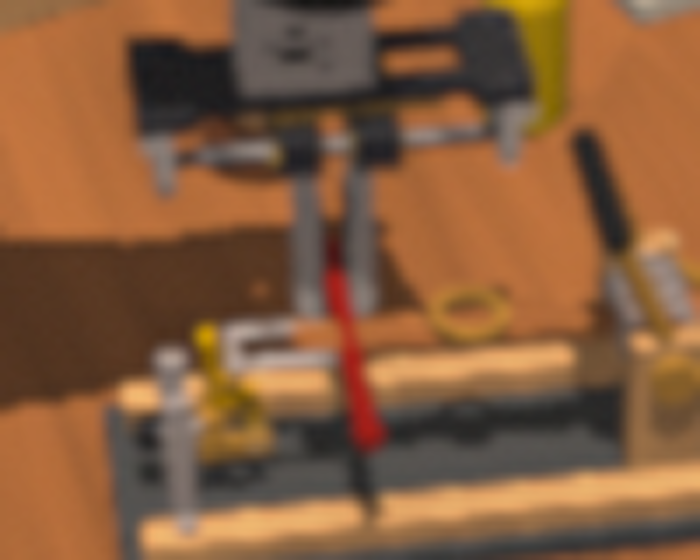

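Call:
{"method": "send_rows", "body": {"commands": [[[0.0,0.0,0.0004],0.0],[[0.0,0.0,0.0008],0.0],[[0.0,0.0,0.0012],0.0],[[0.0,0.0,0.0016],0.0],[[0.0,0.0,0.002],0.0],[[0.0,0.0,0.002],0.0],[[0.0,0.0,0.002],0.0],[[0.0,0.0,0.002],0.0]]}}

```text
clock: 16.53
eef_pos: [488.2, 58.1, 38.6]
eef_rot: [-3.142, -0.0, 1.413]
wrist_force: [0.1, 1.8, 9.2]
finger_gap: 10.8
```

```bash
python3 look.py pics/s16.png
```

```text
10.73094424999664 [0.475627   1.54464861 7.61249468] [488.21178106  58.08554119  38.62466811] 16.5833 cat force 0.22666224931649662
```

View pics/s16.png

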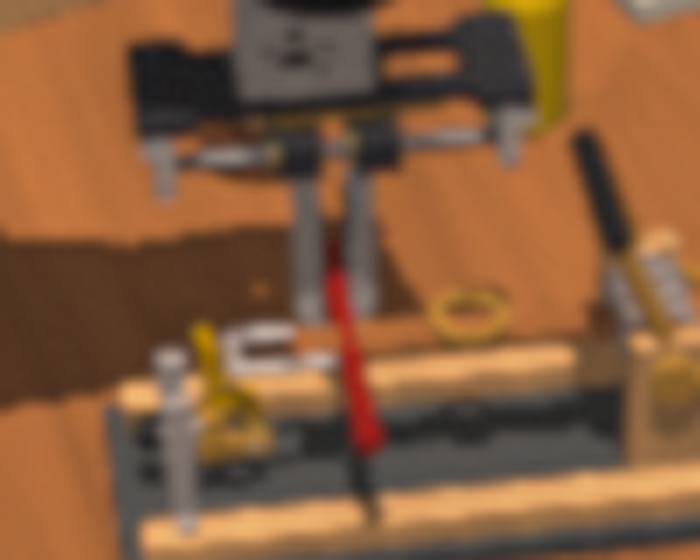

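The hook's tip has moved back from (207,330) to (201,328), so the pin is now on its slope. I'll take smaller steps from here.

Call:
{"method": "send_rows", "body": {"commands": [[[0.0,0.0,0.0003],0.0],[[0.0,0.0,0.0006],0.0],[[0.0,0.0,0.0009],0.0],[[0.0,0.0,0.0012],0.0],[[0.0,0.0,0.0015],0.0],[[0.0,0.0,0.0015],0.0],[[0.0,0.0,0.0015],0.0],[[0.0,0.0,0.0015],0.0]]}}

```text
clock: 17.25
eef_pos: [488.2, 58.1, 37.2]
eef_rot: [3.142, -0.0, 1.413]
wrist_force: [-0.5, 1.4, 9.3]
finger_gap: 11.0
```

```bash
python3 look.py pics/s17.png
```

```text
10.888091634018798 [-0.60106184  2.37989865  9.52698709] [488.22023435  58.08242493  37.17711329] 17.3 cat force -0.9680364035079921
```

View pics/s17.png

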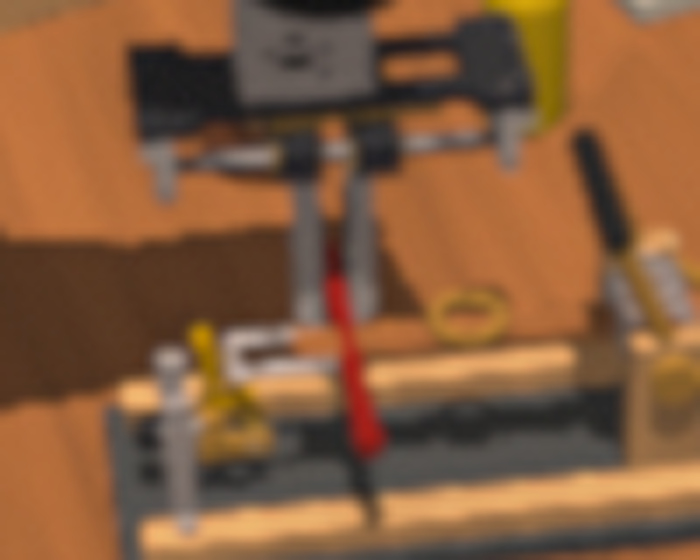

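Call:
{"method": "send_rows", "body": {"commands": [[[0.0,0.0,0.0003],0.0],[[0.0,0.0,0.0006],0.0],[[0.0,0.0,0.0009],0.0],[[0.0,0.0,0.0012],0.0],[[0.0,0.0,0.0015],0.0],[[0.0,0.0,0.0015],0.0],[[0.0,0.0,0.0015],0.0],[[0.0,0.0,0.0015],0.0]]}}

```text
clock: 17.97
eef_pos: [488.2, 58.1, 35.7]
eef_rot: [3.141, -0.0, 1.413]
wrist_force: [-0.2, 2.7, 8.9]
finger_gap: 10.7
```

```bash
python3 look.py pics/s18.png
```

```text
11.229314212374577 [-2.04223722  2.17760863 10.07677299] [488.2438662   58.0782472   35.73503197] 18.0167 cat force -2.3594314203923132
```

Call:
{"method": "send_rows", "body": {"commands": [[[0.0,0.0,0.0003],0.0],[[0.0,0.0,0.0006],0.0],[[0.0,0.0,0.0009],0.0],[[0.0,0.0,0.0012],0.0],[[0.0,0.0,0.0015],0.0],[[0.0,0.0,0.0015],0.0],[[0.0,0.0,0.0015],0.0],[[0.0,0.0,0.0015],0.0]]}}

```text
clock: 18.68
eef_pos: [488.3, 58.1, 34.2]
eef_rot: [3.141, -0.0, 1.413]
wrist_force: [-0.3, 1.8, 7.3]
finger_gap: 11.0
```

```bash
python3 look.py pics/s19.png; python3 -c "
import cv2,numpy as np
cv2.imwrite('pics/c19.png',np.hstack([cv2.imread(f'pics/s{k}.png')[280:480,120:350] for k in (17,18,19)]))"
```

```text
10.801012656091437 [0.65992485 1.82643508 8.48356423] [488.25298111  58.0763298   34.15642381] 18.7333 cat force 0.36432722464769196
```

View pics/c19.png

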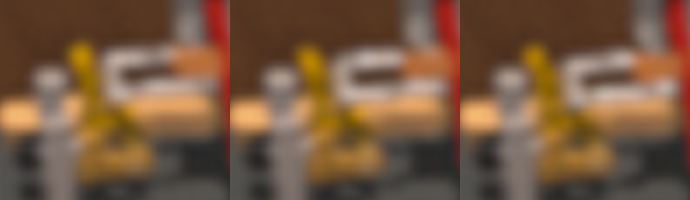

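```bash
cat > tip.py <<'E'
import cv2,numpy as np,sys
def tip(f):
    a=cv2.imread(f).astype(float)[300:365,150:260]
    w=np.clip(a[:,:,1]-a[:,:,0]*1.0-60,0,None)*(a[:,:,2]>120)*(a[:,:,0]<60)
    ys,xs=np.mgrid[:a.shape[0],:a.shape[1]]
    return round((w*xs).sum()/w.sum()+150,1),round((w*ys).sum()/w.sum()+300,1),int(w.sum())
if __name__=='__main__':
    for k in map(int,sys.argv[1:]): print(k,tip(f'pics/s{k}.png'))
E
python3 tip.py 9 10 11 12 13 14 15 16 17 18 19
```

```text
9 (np.float64(213.9), np.float64(343.5), 35780)
10 (np.float64(212.7), np.float64(343.5), 32081)
11 (np.float64(210.4), np.float64(342.7), 25856)
12 (np.float64(209.2), np.float64(341.1), 22047)
13 (np.float64(208.7), np.float64(340.4), 20305)
14 (np.float64(208.0), np.float64(340.4), 18232)
15 (np.float64(206.4), np.float64(340.1), 27291)
16 (np.float64(205.1), np.float64(343.6), 26618)
17 (np.float64(203.2), np.float64(342.9), 30459)
18 (np.float64(202.2), np.float64(345.9), 27501)
19 (np.float64(199.8), np.float64(346.3), 23092)
```

Call:
{"method": "send_rows", "body": {"commands": [[[0.0,0.0,0.0003],0.0],[[0.0,0.0,0.0006],0.0],[[0.0,0.0,0.0009],0.0],[[0.0,0.0,0.0012],0.0],[[0.0,0.0,0.0015],0.0],[[0.0,0.0,0.0015],0.0],[[0.0,0.0,0.0015],0.0],[[0.0,0.0,0.0015],0.0]]}}

```text
clock: 19.4
eef_pos: [488.3, 58.1, 32.7]
eef_rot: [3.141, -0.0, 1.413]
wrist_force: [0.5, 1.6, 9.4]
finger_gap: 11.0
```

```bash
python3 look.py pics/s20.png;python3 tip.py 20
```

```text
10.474414824619645 [ 0.23684699  1.56542371 10.29696185] [488.29726935  58.08997863  32.71715139] 19.45 cat force -0.01241233387217545
20 (np.float64(198.9), np.float64(347.6), 25632)
```

Call:
{"method": "send_rows", "body": {"commands": [[[0.0,0.0,0.0003],0.0],[[0.0,0.0,0.0006],0.0],[[0.0,0.0,0.0009],0.0],[[0.0,0.0,0.0012],0.0],[[0.0,0.0,0.0015],0.0],[[0.0,0.0,0.0015],0.0],[[0.0,0.0,0.0015],0.0],[[0.0,0.0,0.0015],0.0]]}}

```text
clock: 20.12
eef_pos: [488.4, 58.1, 31.2]
eef_rot: [3.141, -0.0, 1.413]
wrist_force: [1.1, 1.6, 8.5]
finger_gap: 10.8
```

```bash
python3 look.py pics/s21.png;python3 tip.py 21
```

```text
10.837724116976098 [0.2150985  2.5729638  8.17694827] [488.39556426  58.0740789   31.26102648] 20.1667 cat force -0.19241974150635976
21 (np.float64(199.0), np.float64(350.4), 21575)
```

View pics/s21.png

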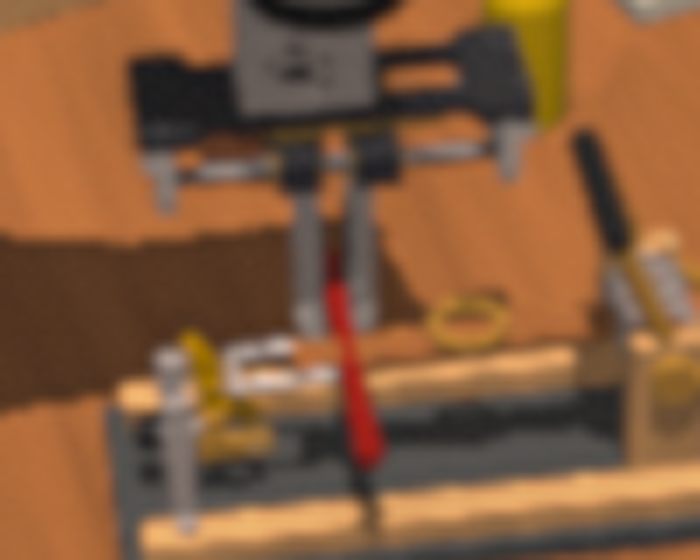

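Call:
{"method": "send_rows", "body": {"commands": [[[0.0,0.0,0.0003],0.0],[[0.0,0.0,0.0006],0.0],[[0.0,0.0,0.0009],0.0],[[0.0,0.0,0.0012],0.0],[[0.0,0.0,0.0015],0.0],[[0.0,0.0,0.0015],0.0],[[0.0,0.0,0.0015],0.0],[[0.0,0.0,0.0015],0.0]]}}

```text
clock: 20.83
eef_pos: [488.4, 58.1, 29.7]
eef_rot: [3.141, -0.0, 1.413]
wrist_force: [0.8, 1.5, 9.3]
finger_gap: 11.0
```

```bash
python3 look.py pics/s22.png;python3 tip.py 22
```

```text
11.097994085187947 [-0.33177827  1.33127361  7.32151245] [488.42361559  58.07632731  29.70627786] 20.8833 cat force -0.5371127824822713
22 (np.float64(199.1), np.float64(346.5), 32342)
```

View pics/s22.png

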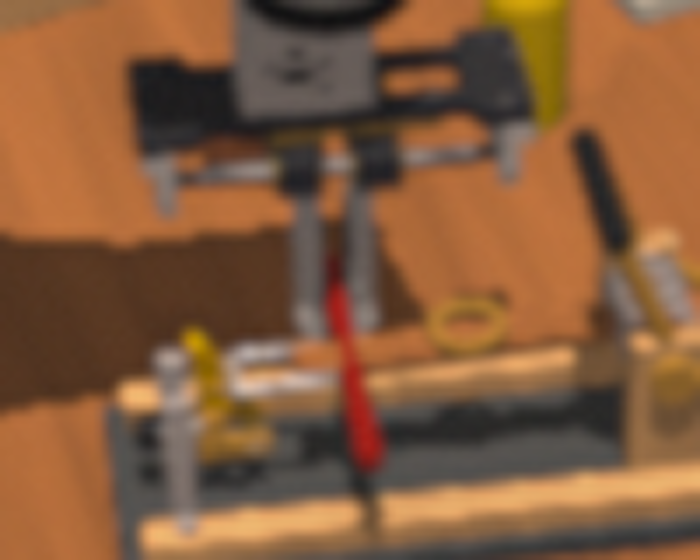

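Call:
{"method": "send_rows", "body": {"commands": [[[0.0,0.0,0.0003],0.0],[[0.0,0.0,0.0006],0.0],[[0.0,0.0,0.0009],0.0],[[0.0,0.0,0.001],0.0],[[0.0,0.0,0.001],0.0],[[0.0,0.0,0.001],0.0],[[0.0,0.0,0.001],0.0],[[0.0,0.0,0.001],0.0]]}}

```text
clock: 21.55
eef_pos: [488.5, 58.0, 28.6]
eef_rot: [3.141, -0.0, 1.413]
wrist_force: [3.5, 1.9, 6.5]
finger_gap: 10.8
```

```bash
python3 look.py pics/s23.png;python3 tip.py 23;python3 -c "
import cv2,numpy as np
cv2.imwrite('pics/c23.png',np.hstack([cv2.imread(f'pics/s{k}.png')[300:480,130:320] for k in (9,20,22,23)]))"
```

```text
10.620839789653028 [3.55586579 1.94757192 7.12509299] [488.46052482  58.06008291  28.6382562 ] 21.6 cat force 3.2051360798225015
23 (np.float64(202.0), np.float64(346.0), 33027)
```

View pics/c23.png

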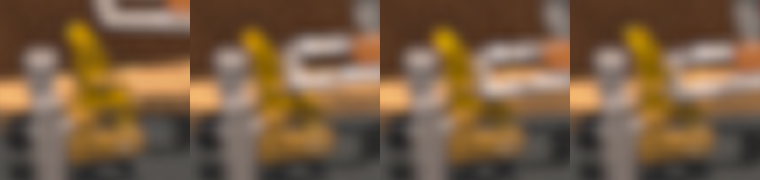

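Call:
{"method": "send_rows", "body": {"commands": [[[0.0,0.0,0.0003],0.0],[[0.0,0.0,0.0006],0.0],[[0.0,0.0,0.0009],0.0],[[0.0,0.0,0.001],0.0],[[0.0,0.0,0.001],0.0],[[0.0,0.0,0.001],0.0],[[0.0,0.0,0.001],0.0],[[0.0,0.0,0.001],0.0]]}}

```text
clock: 22.27
eef_pos: [488.5, 58.0, 27.7]
eef_rot: [3.141, -0.0, 1.413]
wrist_force: [2.5, 1.1, 7.3]
finger_gap: 11.0
```

```bash
python3 look.py pics/s24.png;python3 tip.py 24
```

```text
11.027490226664343 [2.58839003 1.6610913  7.34215388] [488.53640554  58.02729933  27.70377419] 22.3167 cat force 2.294787094281601
24 (np.float64(212.8), np.float64(342.6), 34168)
```

View pics/s24.png

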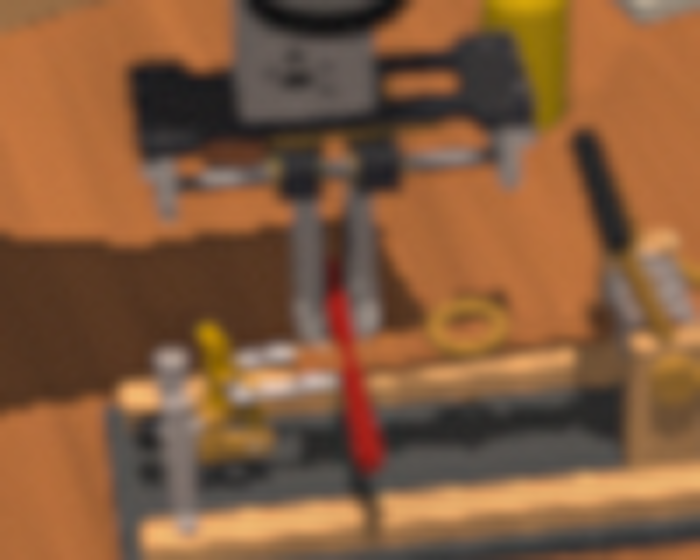

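The hook has snapped back to its rest place (tip x 212.8, against 213.9 at rest), so the pin is under it. Now I'll ease up slowly and watch the force.

Call:
{"method": "send_rows", "body": {"commands": [[[0.0,0.0,-0.0003],0.0],[[0.0,0.0,-0.0006],0.0],[[0.0,0.0,-0.0009],0.0],[[0.0,0.0,-0.0012],0.0],[[0.0,0.0,-0.0015],0.0],[[0.0,0.0,-0.0015],0.0],[[0.0,0.0,-0.0015],0.0],[[0.0,0.0,-0.0015],0.0]]}}

```text
clock: 22.98
eef_pos: [488.4, 58.0, 28.7]
eef_rot: [3.141, -0.0, 1.413]
wrist_force: [5.2, 1.7, 0.9]
finger_gap: 10.5
```

```bash
python3 look.py pics/s25.png;python3 tip.py 25
```

```text
11.01038846044737 [5.10478188 3.22444848 0.56920519] [488.42825946  58.00959994  28.64934804] 23.0333 cat force 4.533850640004121
25 (np.float64(212.5), np.float64(342.2), 32936)
```

Call:
{"method": "send_rows", "body": {"commands": [[[0.0,0.0003,0.0],0.0],[[0.0,0.0006,0.0],0.0],[[0.0,0.0009,0.0],0.0],[[0.0,0.001,0.0],0.0],[[0.0,0.001,0.0],0.0],[[0.0,0.001,0.0],0.0],[[0.0,0.001,0.0],0.0],[[0.0,0.001,0.0],0.0]]}}

```text
clock: 23.7
eef_pos: [488.4, 58.0, 28.5]
eef_rot: [-3.139, -0.0, 1.413]
wrist_force: [-3.6, 5.5, 5.7]
finger_gap: 10.9
```

```bash
python3 look.py pics/s26.png;python3 tip.py 26
```

```text
10.375746041633956 [-3.40708708  5.81667081  5.61389355] [488.3941051   57.99169689  28.51055502] 23.75 cat force -4.279863177327642
26 (np.float64(212.8), np.float64(342.8), 33696)
```

View pics/s26.png

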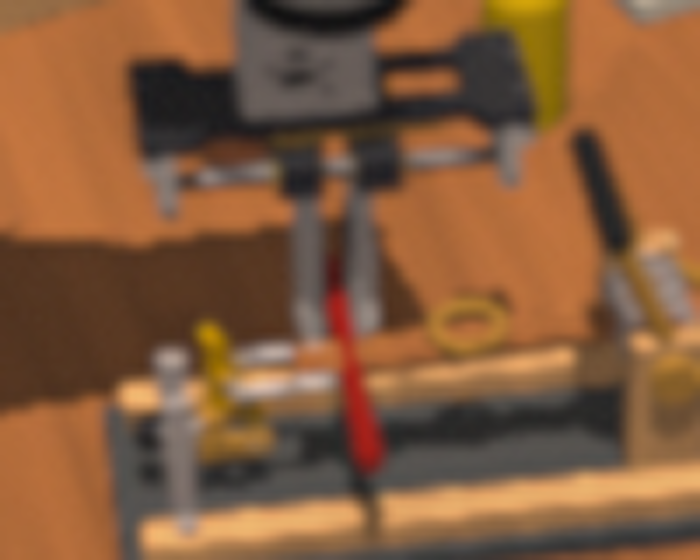

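Call:
{"method": "send_rows", "body": {"commands": [[[0.0,-0.0002,-0.0002],0.0],[[0.0,-0.0004,-0.0004],0.0],[[0.0,-0.0005,-0.0006],0.0],[[0.0,-0.0005,-0.0006],0.0],[[0.0,-0.0005,-0.0006],0.0],[[0.0,-0.0005,-0.0006],0.0],[[0.0,-0.0005,-0.0006],0.0],[[0.0,-0.0005,-0.0006],0.0]]}}

```text
clock: 24.42
eef_pos: [488.4, 58.0, 28.8]
eef_rot: [-3.14, -0.0, 1.413]
wrist_force: [1.4, 6.0, -3.7]
finger_gap: 10.3
```

```bash
python3 look.py pics/s27.png;python3 tip.py 27
```

```text
10.816970929200062 [ 3.03107324  5.24045467 -2.89524783] [488.38826886  57.97521154  28.75285768] 24.4667 cat force 2.1687668884886846
27 (np.float64(212.7), np.float64(342.6), 34012)
```

The upward ease stopped dead: the wrist force went from +7 to −3 N while the tool rose only 0.2 mm, so the hook carries the arm. Letting go.

Call:
{"method": "send_rows", "body": {"commands": [[[0.0,0.0,0.0002],0.0],[[0.0,0.0,0.0003],0.0],[[0.0,0.0,0.0003],0.0],[[0.0,0.0,0.0003],0.0],[[0.0,0.0,0.0003],0.0],[[0.0,0.0,0.0003],0.0],[[0.0,0.0,0.0003],0.0],[[0.0,0.0,0.0003],0.0]], "hand": 0.3}}

```text
clock: 25.13
eef_pos: [488.9, 57.7, 29.1]
eef_rot: [3.142, 0.0, 1.413]
wrist_force: [0.3, -0.5, 0.4]
finger_gap: 32.7
```

```bash
python3 look.py pics/s28.png;python3 tip.py 28
```

```text
32.928964000096215 [-0.02515777  1.38982373  0.89472698] [488.89241427  57.68948954  29.05949289] 25.1833 cat force -0.24352404381921586
28 (np.float64(212.6), np.float64(342.6), 33270)
```

View pics/s28.png

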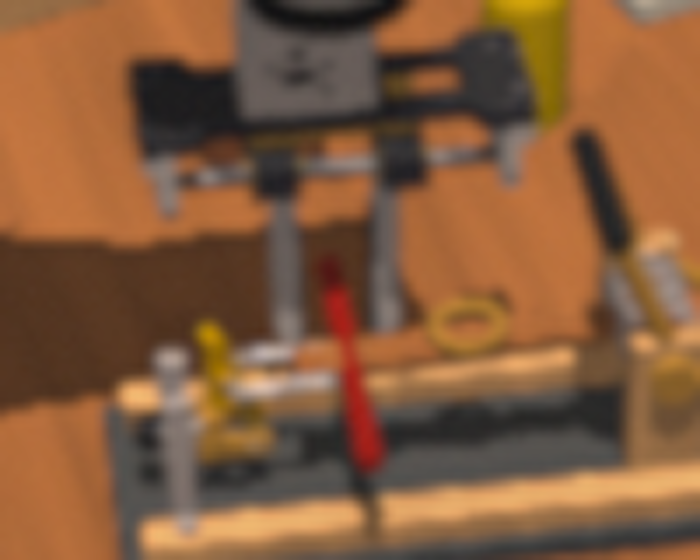

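The hook holds, with the fingers open around the bar and wrist force about zero. I'll rise straight up and turn towards the ball.

Call:
{"method": "send_rows", "body": {"commands": [[[0.0,0.0,-0.006],0.0],[[0.0,0.0,-0.02],0.0],[[0.0,0.0,-0.045],0.0],[[0.0,0.0,-0.08],0.0],[[0.0,0.0,-0.115],0.12],[[0.0,0.0,-0.15],0.24],[[-0.03,0.0,-0.17],0.36],[[-0.065,0.0,-0.17],0.48]]}}

```text
clock: 25.85
eef_pos: [480.1, -6.2, 204.1]
eef_rot: [3.135, -0.004, 0.93]
wrist_force: [1.0, -0.7, 0.4]
finger_gap: 32.9
```

```bash
python3 look.py pics/s29.png;python3 tip.py 29; python3 - <<'E'
from h import *
print(rel([459,-327,199],-0.158))
cs=cam('side')
# tip offset from s28 picture: finger tips crop (290,338),(387,328) -> raw
st=np.array([488.9,57.7,29.06])
for z in (0,15,20,25):
  for sg in (-1,1):
    X=st+Xc*sg*(16.4+6)+np.array([0,0,z])
    print(z,sg,((proj(cs,X)-[250,170])*7).round(0))
E
```

```text
33.08674254878691 [-0.89034641 -3.02793049 -0.35815521] [478.59781697 -11.44342173 201.79777153] 25.9 cat force -0.40283122694906315
29 (np.float64(212.6), np.float64(342.6), 33712)
(array([-262.4,  176.3,    3.3]), 1.075)
0 -1 [288. 376.]
0 1 [382. 367.]
15 -1 [287. 351.]
15 1 [382. 342.]
20 -1 [287. 343.]
20 1 [381. 334.]
25 -1 [286. 334.]
25 1 [381. 325.]
```

View pics/s29.png

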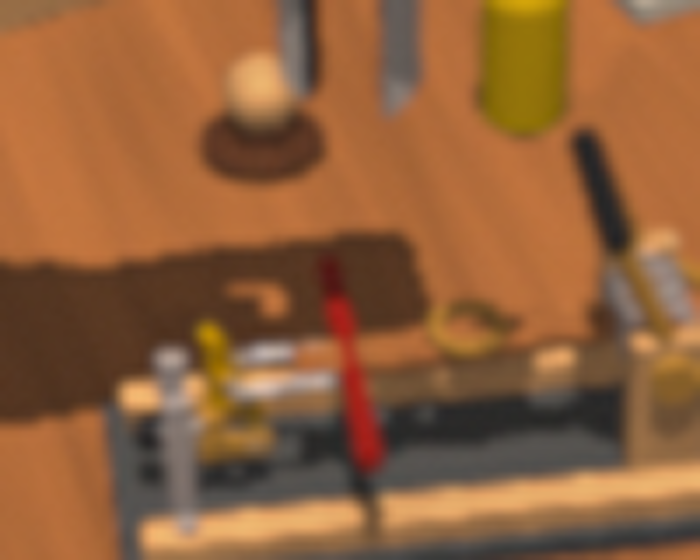

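Call:
{"method": "send_rows", "body": {"commands": [[[-0.025,0.017,0.0],0.12],[[-0.055,0.037,0.0],0.24],[[-0.09,0.06,0.0],0.36],[[-0.125,0.084,0.0],0.48],[[-0.16,0.107,0.0],0.6],[[-0.195,0.13,0.0],0.72],[[-0.23,0.154,0.0],0.84],[[-0.262,0.176,0.0],0.96]], "hand": -0.36}}

```text
clock: 26.57
eef_pos: [463.3, -323.9, 199.5]
eef_rot: [3.141, -0.0, -0.033]
wrist_force: [0.8, 0.6, 0.6]
finger_gap: 63.9
```

Call:
{"method": "send_rows", "body": {"commands": [[[0.0,0.0,0.0],0.115],[[0.0,0.0,0.01],0.115],[[0.0,0.0,0.03],0.115],[[0.0,0.0,0.055],0.115],[[0.0,0.0,0.08],0.115],[[0.0,0.0,0.1],0.115],[[0.0,0.0,0.1],0.115],[[0.0,0.0,0.1],0.115]], "hand": -0.36}}

```text
clock: 27.23
eef_pos: [463.9, -320.7, 98.8]
eef_rot: [-3.141, 0.001, -0.138]
wrist_force: [0.4, -0.3, 1.1]
finger_gap: 63.7
```

```bash
python3 - <<'E'
from h import *
s=manip.read_state();print(s['eef_pos'],s['eef_rot'],s['finger_gap'],s['clock'])
b=manip.camera('wrist')[:,:,::-1];cv2.imwrite('pics/w30.png',b)
c=cam('wrist',s)
h=cv2.cvtColor(b,cv2.COLOR_BGR2HSV)
k,l,st,ce=cv2.connectedComponentsWithStats(cv2.inRange(h,(108,120,60),(125,255,255)))
for i in range(1,k):
    if st[i,4]>60: print(st[i],ce[i].round(1),onz(c,ce[i],32).round(1), tri([(c,ce[i]),(cam('side'),(328.2,308.5)),(cam('top'),(405.2,226.4))]))
print(proj(c,[458.9,-326.8,32.4]),rel([458.9,-326.8,0],-0.158))
E
```

```text
[ 463.90734416 -320.66871979   98.78018588] [-3.14070191e+00  1.34389851e-03 -1.38456386e-01] 63.71562981579973 27.2333
[320.66302501 205.66318249] (array([ -4.8,   6.2, 100. ]), 0.019)
```

View pics/w30.png

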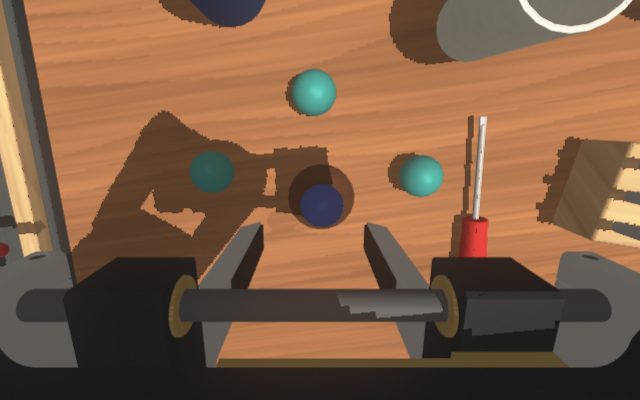

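The ball shows at (321,206) in the wrist picture, as predicted at (320.7,205.7). I'll centre on it and go down.

Call:
{"method": "send_rows", "body": {"commands": [[[-0.0048,0.0062,0.01],0.019],[[-0.0048,0.0062,0.03],0.019],[[-0.0048,0.0062,0.05],0.019],[[-0.0048,0.0062,0.07],0.019],[[-0.0048,0.0062,0.085],0.019],[[-0.0048,0.0062,0.095],0.019],[[-0.0048,0.0062,0.1],0.019],[[-0.0048,0.0062,0.1],0.019]]}}

```text
clock: 27.95
eef_pos: [458.2, -327.3, -1.3]
eef_rot: [-3.141, 0.0, -0.161]
wrist_force: [-0.0, 0.5, -0.6]
finger_gap: 63.8
```

```bash
python3 - <<'E'
from h import *
s=manip.read_state();print(s['eef_pos'],s['eef_rot'],s['wrist_force'],s['finger_gap'],s['clock'])
b=manip.camera('side')[:,:,::-1];cv2.imwrite('pics/s31.png',cv2.resize(b[255:345,270:390],None,fx=6,fy=6,interpolation=2))
b=manip.camera('wrist')[:,:,::-1];cv2.imwrite('pics/w31.png',cv2.resize(b[150:330,200:430],None,fx=3,fy=3,interpolation=2))
E
```

```text
[ 458.16412205 -327.30850345   -1.30097035] [-3.14140246e+00  3.85222483e-04 -1.61373943e-01] [-0.00218796  0.51546183 -0.64223314] 63.817013188201585 27.95
```

View pics/s31.png

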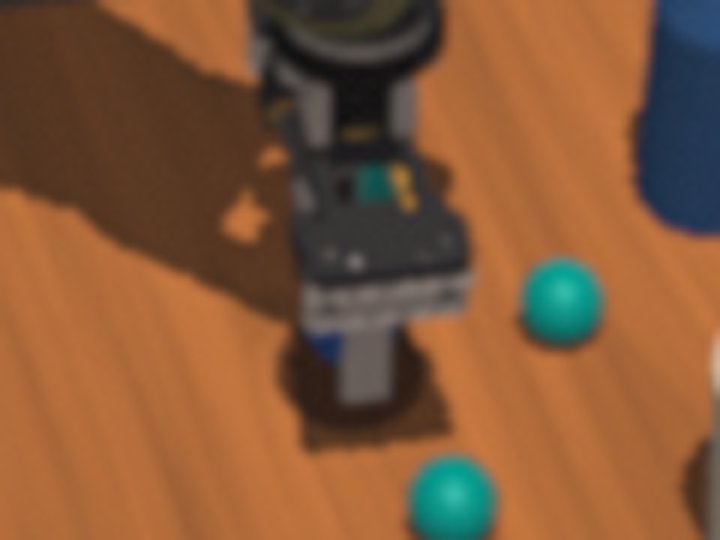

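View pics/w31.png

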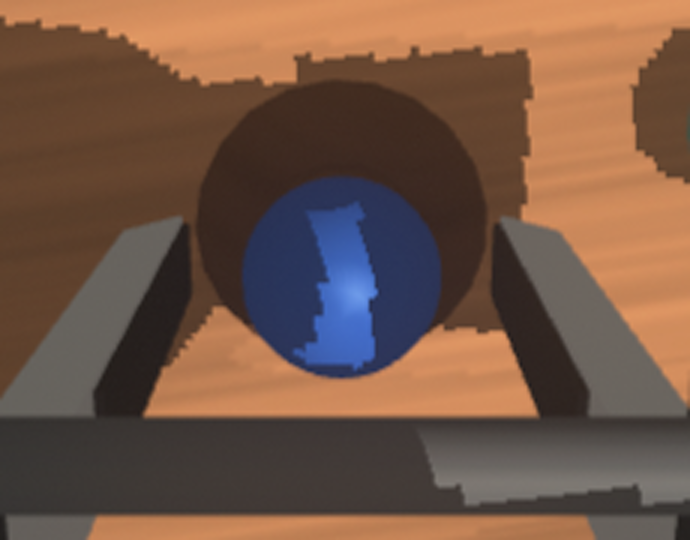

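Call:
{"method": "send_rows", "body": {"commands": [[[0.0,0.0,0.0],0.0],[[0.0,0.0,0.0],0.0],[[0.0,0.0,0.0],0.0],[[0.0,0.0,0.0],0.0],[[0.0,0.0,0.0],0.0],[[0.0,0.0,0.0],0.0],[[0.0,0.0,0.0],0.0],[[0.0,0.0,0.0],0.0]], "hand": 1, "force": 12}}

```text
clock: 28.72
eef_pos: [458.5, -327.3, -0.8]
eef_rot: [3.141, -0.0, -0.161]
wrist_force: [-0.2, -0.6, 2.8]
finger_gap: 39.3
```

Call:
{"method": "send_rows", "body": {"commands": [[[0.0,0.0,-0.005],0.0],[[0.0,0.0,-0.015],0.0],[[0.0,0.0,-0.035],0.0],[[0.0,0.0,-0.065],0.0],[[0.0,0.0,-0.1],0.0],[[0.0,0.0,-0.14],0.0],[[0.0,0.0,-0.18],0.0],[[0.0,0.0,-0.2],0.0]]}}

```text
clock: 29.38
eef_pos: [459.1, -327.7, 205.1]
eef_rot: [3.139, -0.005, -0.161]
wrist_force: [-1.0, 0.1, 1.2]
finger_gap: 39.2
```

```bash
python3 - <<'E'
from h import *
s=manip.read_state();print(s['eef_pos'],s['eef_rot'],s['wrist_force'],s['finger_gap'],s['clock'])
b=manip.camera('wrist')[:,:,::-1];cv2.imwrite('pics/w32.png',b)
b=manip.camera('side')[:,:,::-1];cv2.imwrite('pics/side32.png',b)
b=manip.camera('top')[:,:,::-1];cv2.imwrite('pics/top32.png',b)
E
```

```text
[ 459.06396852 -327.73181058  205.09739557] [ 3.13851479 -0.00535572 -0.16111369] [-0.99650167  0.07585989  1.19585692] 39.20881578618734 29.3833
```

View pics/w32.png

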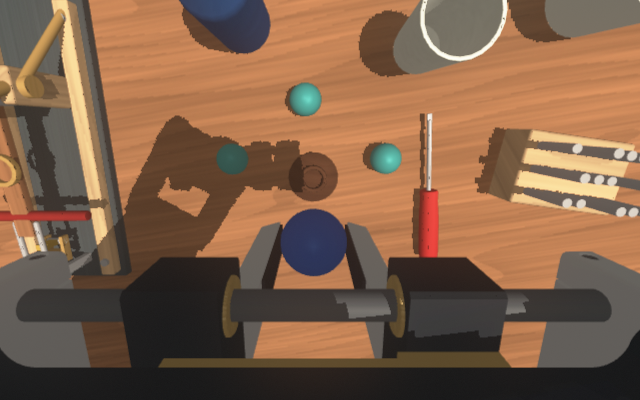

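View pics/top32.png

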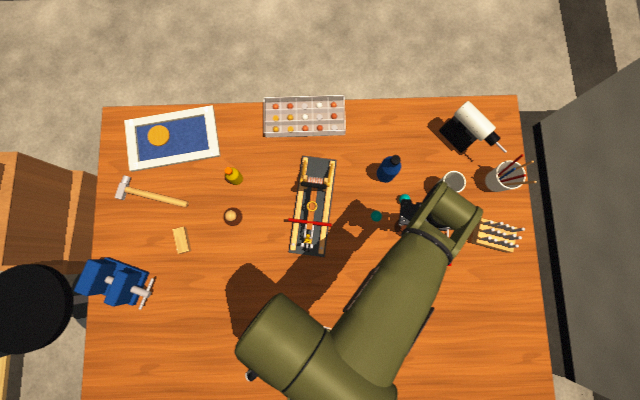

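The ball is held (gap 39.2 mm) and its stand stays empty behind it. Next I'll measure the brass ring with the top and side cameras, and the ball's place in the gripper.

```bash
python3 - <<'E'
from h import *
t=cv2.imread('pics/top32.png');s=cv2.imread('pics/side32.png')
cv2.imwrite('pics/r_t.png',cv2.resize(t[180:260,270:350],(480,480),interpolation=2))
cv2.imwrite('pics/r_s.png',cv2.resize(s[190:250,260:350],(780,520),interpolation=2))
ct,cs=cam('top'),cam('side')
X=fromcat(-85.6,0,91);print((proj(ct,X)-[270,180])*6,(proj(cs,X)-[260,190])*8.667)
w=cv2.imread('pics/w32.png');h=cv2.cvtColor(w,cv2.COLOR_BGR2HSV)
m=cv2.inRange(h,(105,80,40),(130,255,255));m[:195]=0;m[280:]=0;m[:,:260]=0;m[:,370:]=0
c=max(cv2.findContours(m,0,2)[0],key=cv2.contourArea);print('ball wrist',cv2.minEnclosingCircle(c))
st=dict(eef_pos=np.array([459.064,-327.732,205.097]),eef_rot=np.array([3.1385,-0.00536,-0.16111]))
c=cam('wrist',st);R=Rm(st['eef_rot'])
for x in (-4,0,4): print(x,proj(c,st['eef_pos']+R@[x,0,-33]))
E
```

```text
[250.71667438 153.26703838] [488.19593923 223.11241655]
ball wrist ((313.2872009277344, 242.41876220703125), 33.128662109375)
-4 [313.21209088 248.80445313]
0 [313.20281839 242.6578633 ]
4 [313.19344742 236.44599467]
```

View pics/r_t.png

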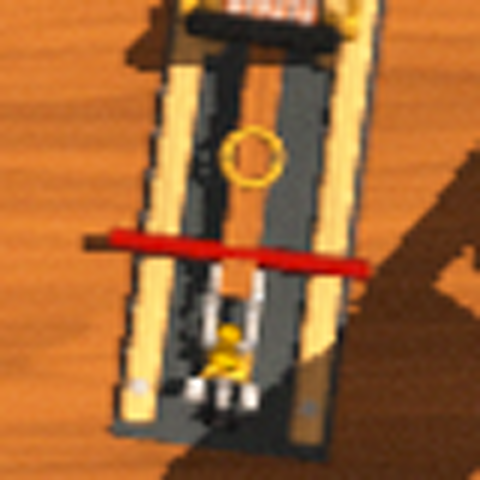

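View pics/r_s.png

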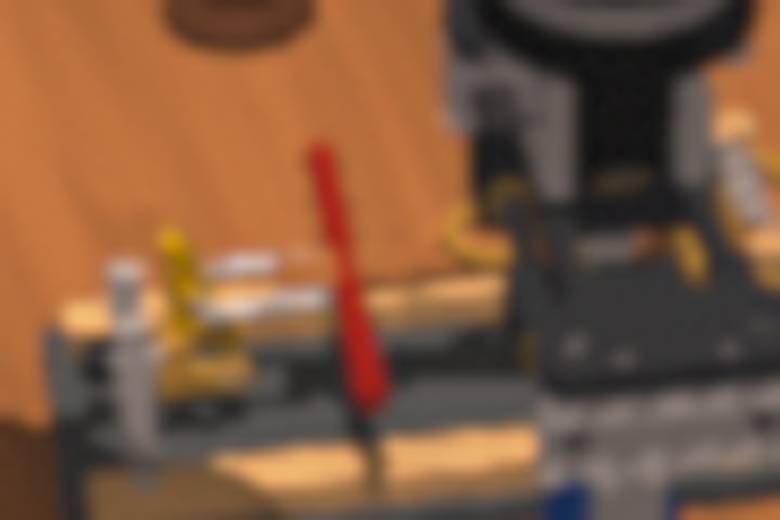

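```bash
python3 - <<'E'
from h import *
ct,cs=cam('top'),cam('side')
t=cv2.imread('pics/top32.png')
u=cv2.resize(t[180:260,270:350],(480,480),interpolation=2)
h=cv2.cvtColor(u,cv2.COLOR_BGR2HSV);m=cv2.inRange(h,(19,150,120),(30,255,255));m[:110]=0;m[210:]=0;m[:,:200]=0;m[:,300:]=0
c=max(cv2.findContours(m,0,2)[0],key=cv2.contourArea);e=cv2.fitEllipse(c);print('top',e)
pt=((e[0][0]+.5)/6-.5+270,(e[0][1]+.5)/6-.5+180)
u=cv2.imread('pics/s29.png');h=cv2.cvtColor(u,cv2.COLOR_BGR2HSV)
m=cv2.inRange(h,(17,130,90),(30,255,255));m[:280]=0;m[370:]=0;m[:,:410]=0;m[:,520:]=0
c=np.vstack([q for q in cv2.findContours(m,0,2)[0] if len(q)>25]);c=cv2.convexHull(c);e=cv2.fitEllipse(c);print('side',e)
cv2.ellipse(u,e,(255,0,0),1);cv2.imwrite('pics/e.png',u[260:400,380:560])
ps=((e[0][0]+.5)/7-.5+250,(e[0][1]+.5)/7-.5+170)
X,er=tri([(ct,pt),(cs,ps)]);print(X,tocat(X),er)
for z in (85,91):print(onz(ct,pt,z),tocat(onz(ct,pt,z)))
E
```

```text
top ((252.53738403320312, 156.5605926513672), (56.542236328125, 58.23125076293945), 136.38092041015625)
side ((462.2206115722656, 332.09942626953125), (46.74693298339844, 69.50422668457031), 107.5357437133789)
[532.98635167   0.83639591  85.83901444] [-86.6   0.6  85.8] [np.float64(1.2234929799346486), np.float64(1.2234929799347216)]
[534.32253437   0.6061448   85.        ] [-85.2   0.6  85. ]
[5.33422000e+02 4.65954592e-01 9.10000000e+01] [-86.1   0.3  91. ]
```

View pics/e.png

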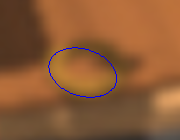

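Call:
{"method": "send_rows", "body": {"commands": [[[-0.005,-0.025,0.0],0.0],[[-0.014,-0.065,0.0],0.0],[[-0.022,-0.105,0.0],0.0],[[-0.031,-0.145,0.0],0.0],[[-0.039,-0.185,0.0],0.0],[[-0.047,-0.225,0.0],0.0],[[-0.056,-0.265,0.01],0.0],[[-0.064,-0.305,0.02],0.0]]}}

```text
clock: 30.2
eef_pos: [443.1, -14.9, 178.3]
eef_rot: [-3.142, 0.001, -0.161]
wrist_force: [0.6, -0.4, -1.1]
finger_gap: 39.1
```

Call:
{"method": "send_rows", "body": {"commands": [[[-0.003,-0.015,0.01],0.0],[[-0.005,-0.026,0.02],0.0],[[-0.006,-0.0305,0.025],0.0],[[-0.006,-0.0305,0.025],0.0],[[-0.006,-0.0305,0.025],0.0],[[-0.006,-0.0305,0.025],0.0],[[-0.006,-0.0305,0.025],0.0],[[-0.006,-0.0305,0.025],0.0]]}}

```text
clock: 30.87
eef_pos: [443.3, 13.7, 154.6]
eef_rot: [-3.142, -0.001, -0.162]
wrist_force: [1.0, -0.0, -0.0]
finger_gap: 39.2
```

```bash
python3 - <<'E'
from h import *
s=manip.read_state();print(s['eef_pos'].tolist(),s['eef_rot'].tolist(),s['wrist_force'],s['finger_gap'],s['clock'],tocat(s['eef_pos']))
b=manip.camera('wrist')[:,:,::-1];cv2.imwrite('pics/w33.png',b)
print(proj(cam('wrist',s),fromcat(-86.1,.3,91)))
E
```

```text
[443.3451587363391, 13.71205159286721, 154.57084056857937] [-3.141568225697185, -0.0005080578815803705, -0.16222786724358018] [ 0.98507801 -0.02913352 -0.02875367] 39.1971051894472 30.8667 [-177.1   -0.8  154.6]
[311.48288217  98.18975499]
```

View pics/w33.png

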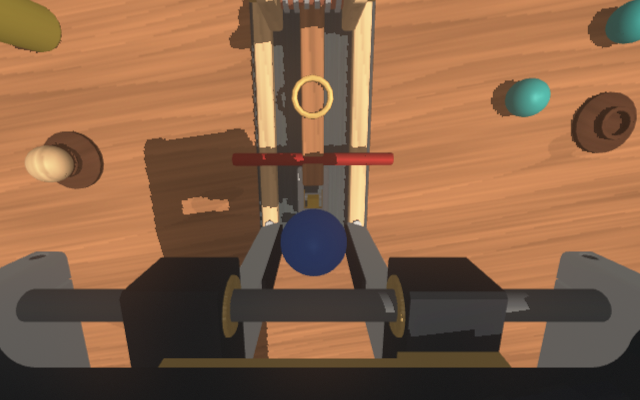

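```bash
python3 - <<'E'
from h import *
st=dict(eef_pos=np.array([443.345,13.712,154.571]),eef_rot=np.array([-3.14157,-0.000508,-0.162228]))
w=cv2.imread('pics/w33.png');u=cv2.resize(w[65:130,275:350],None,fx=6,fy=6,interpolation=2)
h=cv2.cvtColor(u,cv2.COLOR_BGR2HSV);m=cv2.inRange(h,(17,110,110),(32,255,255));m[:,:80]=0;m[:,370:]=0
c=max(cv2.findContours(m,0,2)[0],key=cv2.contourArea);e=cv2.fitEllipse(cv2.convexHull(c));print(e)
cv2.ellipse(u,e,(255,0,0),1);cv2.imwrite('pics/e1.png',u)
pw=((e[0][0]+.5)/6-.5+275,(e[0][1]+.5)/6-.5+65);cw=cam('wrist',st)
im=manip.camera('side')[:,:,::-1];v=cv2.resize(im[195:240,290:350],None,fx=10,fy=10,interpolation=2)
h=cv2.cvtColor(v,cv2.COLOR_BGR2HSV);cv2.imwrite('pics/e2.png',v)
cv2.imwrite('pics/side33.png',im)
pt=((252.537+.5)/6-.5+270,(156.56+.5)/6-.5+180)
print(pw,pt)
for z in (86,91,96): print(z,tocat(onz(cw,pw,z)),tocat(onz(cam('top'),pt,z)))
E
```

```text
((224.90948486328125, 190.5462646484375), (253.06846618652344, 259.46563720703125), 179.54934692382812)
(312.06824747721356, 96.34104410807292) (311.67283333333336, 205.67666666666668)
86 [-84.2  -0.2  86. ] [-85.4   0.6  86. ]
91 [-84.6  -0.2  91. ] [-86.1   0.3  91. ]
96 [-85.   -0.2  96. ] [-86.8   0.1  96. ]
```

View pics/e2.png

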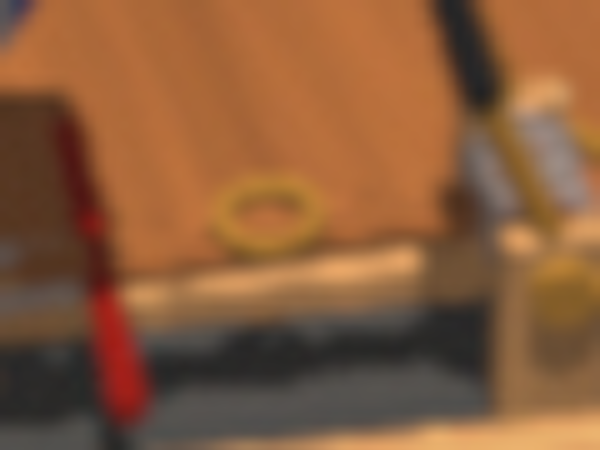

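View pics/e1.png

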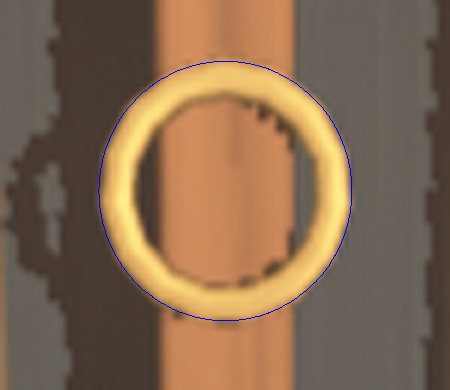

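```bash
python3 - <<'E'
from h import *
st=dict(eef_pos=np.array([443.345,13.712,154.571]),eef_rot=np.array([-3.14157,-0.000508,-0.162228]))
cw=cam('wrist',st);ct=cam('top');cs=cam('side')
pw=(312.07,96.34);pt=(311.67,205.68);ps=(316.55,216.05)
for l in ([(cw,pw),(cs,ps)],[(ct,pt),(cs,ps)],[(cw,pw),(ct,pt),(cs,ps)]):
    X,e=tri(l);print(tocat(X),np.round(e,2))
for z in (86,89,91):
    X=fromcat(-84.6,-.2,z);K,R,e=cw;print(z,(R.T@(X-e))[2])
E
```

```text
[-84.7  -0.2  89.8] [0.2 0.2]
[-85.3   0.4  89.3] [0.52 0.52]
[-85.1   0.1  89.5] [0.66 0.87 0.22]
86 257.70050236324334
89 254.78724748531917
91 252.84507756670305
```

Call:
{"method": "send_rows", "body": {"commands": [[[0.015,0.0,0.0],0.0],[[0.04,-0.0005,0.0],0.0],[[0.065,-0.001,0.0],0.0],[[0.085,-0.001,0.0],0.0],[[0.091,-0.001,0.01],0.0],[[0.091,-0.001,0.03],0.0],[[0.091,-0.001,0.05],0.0],[[0.091,-0.001,0.06],0.0]]}}

```text
clock: 31.63
eef_pos: [531.5, 0.7, 91.5]
eef_rot: [3.141, 0.003, -0.161]
wrist_force: [-0.2, 0.4, 0.3]
finger_gap: 38.9
```

```bash
python3 - <<'E'
from h import *
s=manip.read_state();print(s['eef_pos'].tolist(),s['eef_rot'].tolist(),s['wrist_force'],s['finger_gap'],s['clock'],tocat(s['eef_pos']))
b=manip.camera('wrist')[:,:,::-1];cv2.imwrite('pics/w34.png',b)
b=manip.camera('side')[:,:,::-1];cv2.imwrite('pics/s34.png',cv2.resize(b[170:250,250:370],None,fx=6,fy=6,interpolation=2))
s=manip.read_state();print(s['eef_pos'].tolist(),s['wrist_force'],tocat(s['eef_pos']),s['clock'])
E
```

```text
[531.5435854357088, 0.711738812722867, 91.45548162835259] [3.1413246447106467, 0.0034071517801788076, -0.16143651486266597] [-0.19684769  0.41072611  0.29588753] 38.88159095024967 31.6333 [-88.    0.3  91.5]
[531.7910712112824, 0.7351080499960946, 92.52708045952909] [ 0.05516616  0.38662286 -0.36924178] [-87.8   0.3  92.5] 31.7333
```

View pics/s34.png

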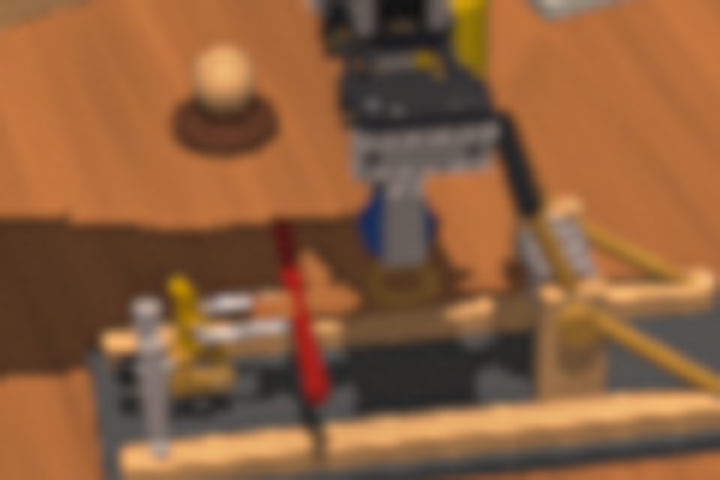

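View pics/w34.png

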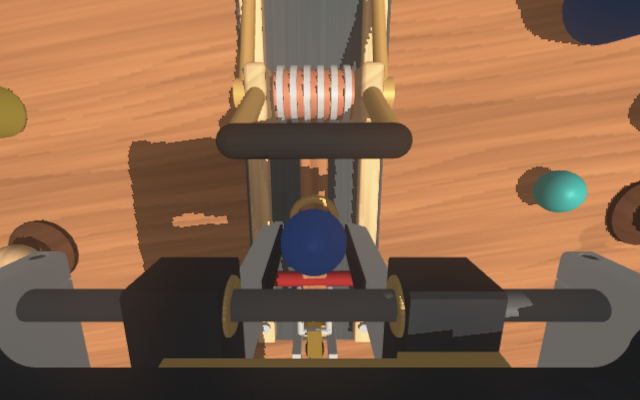

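Call:
{"method": "send_rows", "body": {"commands": [[[0.0,0.0,0.004],0.0],[[0.0,0.0,0.008],0.0],[[0.0,0.0,0.012],0.0],[[0.0,0.0,0.015],0.0],[[0.0,0.0,0.016],0.0],[[0.0,0.0,0.016],0.0],[[0.0,0.0,0.016],0.0],[[0.0,0.0,0.016],0.0]]}}

```text
clock: 32.4
eef_pos: [533.3, 0.7, 78.5]
eef_rot: [-3.142, -0.0, -0.161]
wrist_force: [0.1, -0.5, -0.9]
finger_gap: 39.3
```

```bash
cat > lk2.py <<'E'
from h import *
import sys
n=sys.argv[1]
s=manip.read_state();print(s['eef_pos'].round(2).tolist(),s['wrist_force'].round(2),s['finger_gap'],s['clock'],tocat(s['eef_pos']))
b=manip.camera('side')[:,:,::-1];cv2.imwrite(f'pics/s{n}.png',cv2.resize(b[180:240,290:360],None,fx=9,fy=9,interpolation=2))
s=manip.read_state();print(s['eef_pos'].round(2).tolist(),s['wrist_force'].round(2),tocat(s['eef_pos']))
E
python3 lk2.py 35
```

```text
[533.27, 0.69, 78.48] [ 0.05 -0.45 -0.89] 39.26596796916405 32.4 [-86.3   0.5  78.5]
[533.26, 0.68, 78.46] [ 0.36 -0.27 -0.3 ] [-86.3   0.5  78.5]
```

View pics/s35.png

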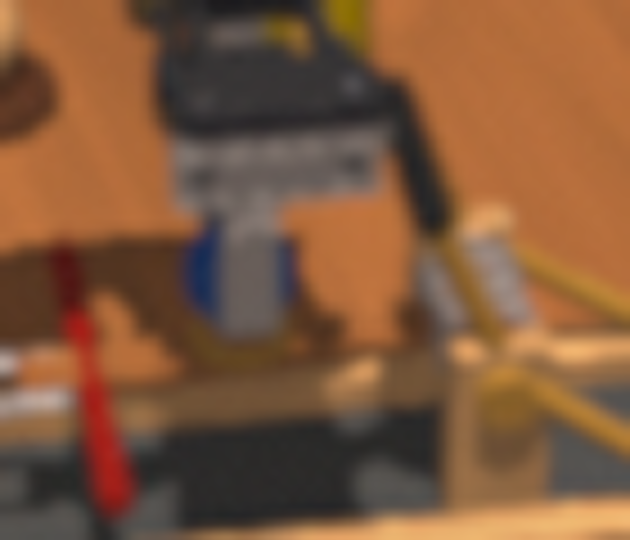

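Call:
{"method": "send_rows", "body": {"commands": [[[0.0,0.0004,0.001],0.0],[[0.0,0.0004,0.002],0.0],[[0.0,0.0004,0.003],0.0],[[0.0,0.0004,0.003],0.0],[[0.0,0.0004,0.003],0.0],[[0.0,0.0004,0.003],0.0],[[0.0,0.0004,0.003],0.0],[[0.0,0.0004,0.003],0.0]]}}

```text
clock: 33.12
eef_pos: [533.1, 0.3, 75.3]
eef_rot: [3.142, -0.0, -0.161]
wrist_force: [0.5, 0.8, 0.3]
finger_gap: 39.2
```

Call:
{"method": "send_rows", "body": {"commands": [[[0.0,0.0,0.0005],0.0],[[0.0,0.0,0.001],0.0],[[0.0,0.0,0.001],0.0],[[0.0,0.0,0.001],0.0],[[0.0,0.0,0.001],0.0],[[0.0,0.0,0.001],0.0],[[0.0,0.0,0.001],0.0],[[0.0,0.0,0.001],0.0]]}}

```text
clock: 33.78
eef_pos: [533.1, 0.3, 74.3]
eef_rot: [3.142, -0.0, -0.161]
wrist_force: [0.2, -0.2, -0.3]
finger_gap: 39.2
```

```bash
python3 lk2.py 36
```

```text
[533.1, 0.29, 74.26] [ 0.16 -0.19 -0.33] 39.16796935666295 33.7833 [-86.4   0.1  74.3]
[533.1, 0.3, 74.29] [0.96 0.75 0.14] [-86.4   0.1  74.3]
```

View pics/s36.png

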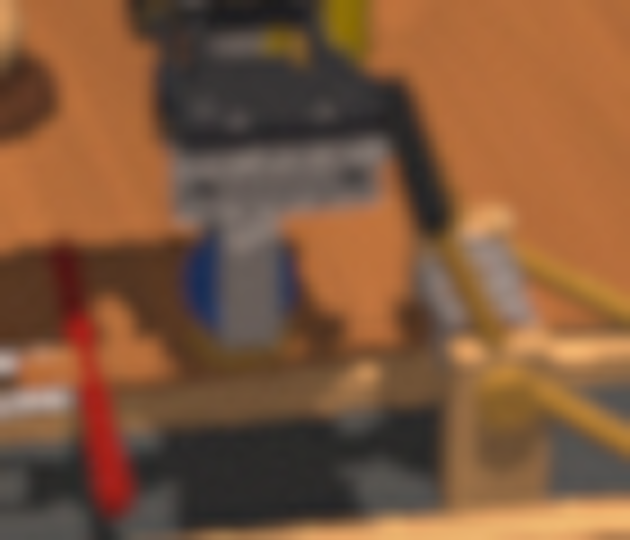

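Call:
{"method": "send_rows", "body": {"commands": [[[0.0,0.0,0.0005],0.0],[[0.0,0.0,0.001],0.0],[[0.0,0.0,0.001],0.0],[[0.0,0.0,0.001],0.0],[[0.0,0.0,0.001],0.0],[[0.0,0.0,0.001],0.0],[[0.0,0.0,0.001],0.0],[[0.0,0.0,0.001],0.0]]}}

```text
clock: 34.5
eef_pos: [533.1, 0.3, 73.3]
eef_rot: [3.142, -0.0, -0.161]
wrist_force: [-0.3, -0.1, -0.9]
finger_gap: 39.2
```

```bash
python3 lk2.py 37
```

```text
[533.08, 0.31, 73.27] [-0.29 -0.13 -0.95] 39.16919570436803 34.5 [-86.4   0.1  73.3]
[533.09, 0.27, 73.27] [ 0.05  0.15 -0.6 ] [-86.4   0.1  73.3]
```

Call:
{"method": "send_rows", "body": {"commands": [[[0.0,0.0,0.0005],0.0],[[0.0,0.0,0.0007],0.0],[[0.0,0.0,0.0007],0.0],[[0.0,0.0,0.0007],0.0],[[0.0,0.0,0.0007],0.0],[[0.0,0.0,0.0007],0.0],[[0.0,0.0,0.0007],0.0],[[0.0,0.0,0.0007],0.0]]}}

```text
clock: 35.22
eef_pos: [533.1, 0.3, 72.6]
eef_rot: [-3.142, -0.0, -0.161]
wrist_force: [0.1, -0.2, 0.2]
finger_gap: 38.9
```

```bash
python3 lk2.py 38
```

```text
[533.09, 0.3, 72.56] [ 0.07 -0.22  0.23] 38.94570187294746 35.2167 [-86.4   0.1  72.6]
[533.1, 0.3, 72.56] [ 0.51  0.69 -0.17] [-86.4   0.1  72.6]
```

View pics/s38.png

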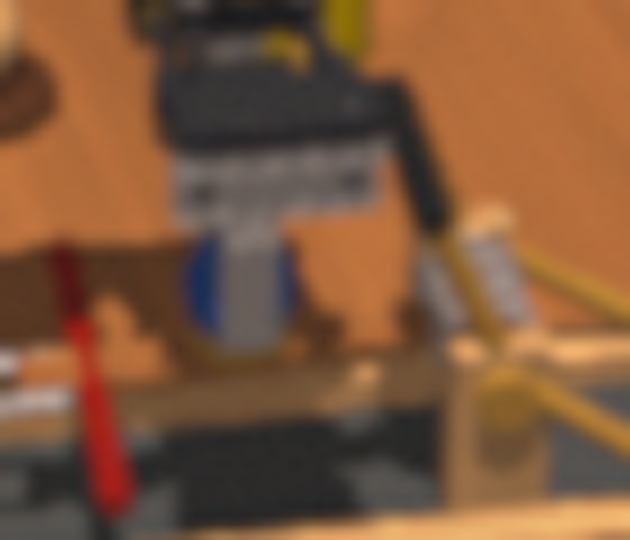

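Call:
{"method": "send_rows", "body": {"commands": [[[0.0,0.0,0.0005],0.0],[[0.0,0.0,0.0007],0.0],[[0.0,0.0,0.0007],0.0],[[0.0,0.0,0.0007],0.0],[[0.0,0.0,0.0007],0.0],[[0.0,0.0,0.0007],0.0],[[0.0,0.0,0.0007],0.0],[[0.0,0.0,0.0007],0.0]]}}

```text
clock: 35.93
eef_pos: [533.1, 0.3, 71.9]
eef_rot: [3.142, -0.0, -0.161]
wrist_force: [0.4, 0.0, 0.0]
finger_gap: 39.3
```

```bash
python3 lk2.py 39
```

```text
[533.08, 0.29, 71.86] [0.41 0.   0.03] 39.27608284746177 35.9333 [-86.4   0.1  71.9]
[533.07, 0.31, 71.86] [ 0.18  0.37 -0.01] [-86.4   0.1  71.9]
```

Call:
{"method": "send_rows", "body": {"commands": [[[0.0,0.0,0.0005],0.0],[[0.0,0.0,0.0007],0.0],[[0.0,0.0,0.0007],0.0],[[0.0,0.0,0.0007],0.0],[[0.0,0.0,0.0007],0.0],[[0.0,0.0,0.0007],0.0],[[0.0,0.0,0.0007],0.0],[[0.0,0.0,0.0007],0.0]]}}

```text
clock: 36.65
eef_pos: [533.1, 0.3, 71.2]
eef_rot: [-3.142, -0.0, -0.161]
wrist_force: [-1.3, -0.3, 1.9]
finger_gap: 39.1
```

```bash
python3 lk2.py 40
```

```text
[533.07, 0.31, 71.2] [-1.31 -0.29  1.88] 39.1452681005605 36.65 [-86.4   0.1  71.2]
[533.09, 0.28, 71.19] [-1.46  0.54  3.51] [-86.4   0.1  71.2]
```

Contact with the ring reads about 2 N. I'll back off 0.4 mm, then open.

Call:
{"method": "send_rows", "body": {"commands": [[[0.0,0.0,-0.0002],0.0],[[0.0,0.0,-0.0004],0.0],[[0.0,0.0,-0.0004],0.0],[[0.0,0.0,-0.0004],0.0],[[0.0,0.0,-0.0004],0.0],[[0.0,0.0,-0.0004],0.0],[[0.0,0.0,-0.0004],0.0],[[0.0,0.0,-0.0004],0.0]]}}

```text
clock: 37.37
eef_pos: [533.1, 0.3, 71.5]
eef_rot: [3.142, 0.0, -0.161]
wrist_force: [0.4, -0.4, 0.0]
finger_gap: 39.4
```

Call:
{"method": "send_rows", "body": {"commands": [[[0.0,0.0,0.0],0.0],[[0.0,0.0,0.0],0.0],[[0.0,0.0,0.0],0.0],[[0.0,0.0,0.0],0.0],[[0.0,0.0,0.0],0.0],[[0.0,0.0,0.0],0.0],[[0.0,0.0,0.0],0.0],[[0.0,0.0,0.0],0.0]], "hand": -0.3}}

```text
clock: 38.03
eef_pos: [533.1, 0.3, 71.5]
eef_rot: [-3.142, 0.0, -0.161]
wrist_force: [-0.2, -0.1, 0.1]
finger_gap: 61.0
```

```bash
python3 lk2.py 41; python3 - <<'E'
from h import *
b=manip.camera('wrist')[:,:,::-1];cv2.imwrite('pics/w41.png',cv2.resize(b[100:330,180:450],None,fx=2.6,fy=2.6,interpolation=2))
E
```

```text
[533.07, 0.31, 71.55] [-0.19 -0.07  0.06] 60.992487549109356 38.0333 [-86.4   0.1  71.5]
[533.09, 0.31, 71.57] [-0.07 -0.98 -0.09] [-86.4   0.1  71.6]
```

View pics/w41.png

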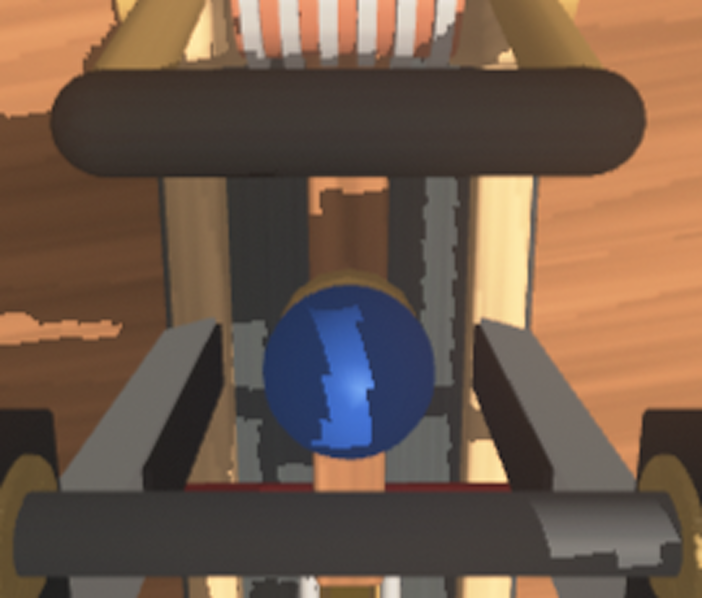

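View pics/s41.png

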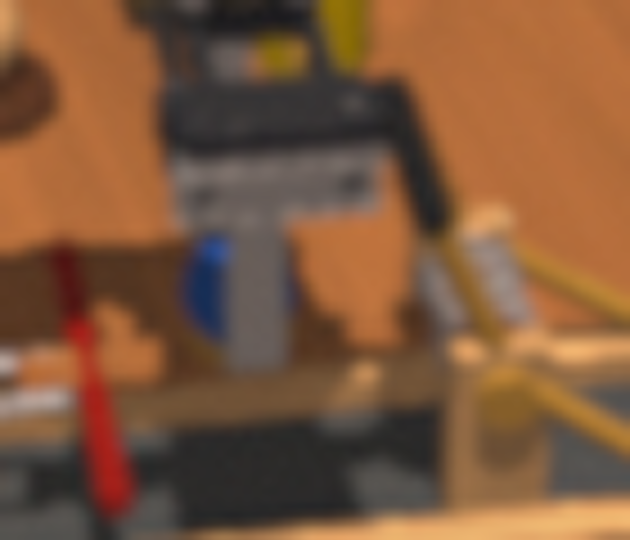

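The ball lies in the ring, both fingers are clear of it, and the wrist force is about zero. I'll rise straight up slowly and then move away.

Call:
{"method": "send_rows", "body": {"commands": [[[0.0,0.0,-0.005],0.0],[[0.0,0.0,-0.015],0.0],[[0.0,0.0,-0.03],0.0],[[0.0,0.0,-0.05],0.0],[[0.0,0.0,-0.08],0.0],[[0.0,0.0,-0.11],0.0],[[0.0,0.0,-0.14],0.0],[[0.0,0.0,-0.17],0.0]]}}

```text
clock: 38.8
eef_pos: [532.8, 0.3, 244.2]
eef_rot: [-3.141, -0.001, -0.161]
wrist_force: [-0.1, -0.4, 0.6]
finger_gap: 61.4
```

Call:
{"method": "send_rows", "body": {"commands": [[[-0.03,0.0,0.0],0.0],[[-0.06,0.0,0.0],0.0],[[-0.09,0.0,0.0],0.0],[[-0.12,0.0,0.0],0.0],[[-0.13,0.0,0.0],0.0],[[-0.13,0.0,0.0],0.0],[[-0.13,0.0,0.0],0.0],[[-0.13,0.0,0.0],0.0]]}}

```text
clock: 39.47
eef_pos: [405.7, 21.0, 241.9]
eef_rot: [-3.142, -0.001, -0.161]
wrist_force: [-0.1, -0.3, 0.4]
finger_gap: 61.1
```

```bash
python3 - <<'E'
from h import *
s=manip.read_state();print(s['eef_pos'],s['clock'],s['wrist_force'])
w=manip.camera('wrist')[:,:,::-1];cv2.imwrite('pics/w42.png',w);cw=cam('wrist',s)
b=manip.camera('side')[:,:,::-1];cv2.imwrite('pics/side42.png',b);cv2.imwrite('pics/s42.png',cv2.resize(b[170:250,250:370],None,fx=6,fy=6,interpolation=2))
t=manip.camera('top')[:,:,::-1];cv2.imwrite('pics/top42.png',t)
l=[]
for c,im,r in ((cw,w,(0,190,230,400)),(cam('side'),b,(180,240,290,350)),):
    h=cv2.cvtColor(im,cv2.COLOR_BGR2HSV);m=cv2.inRange(h,(105,90,40),(130,255,255));k=np.zeros_like(m);k[r[0]:r[1],r[2]:r[3]]=m[r[0]:r[1],r[2]:r[3]]
    q=max(cv2.findContours(k,0,2)[0],key=cv2.contourArea);p=cv2.minEnclosingCircle(q);print(p);l.append((c,p[0]))
X,e=tri(l);print('ball',X,tocat(X),e)
E
```

```text
[405.68790601  21.0165363  241.91587388] 39.4667 [-0.0692739  -0.34933795  0.42314268]
((313.5, 64.73076629638672), 19.787799835205078)
((315.9545593261719, 211.40908813476562), 5.50929069519043)
ball [5.33192532e+02 1.42413839e-02 1.08534610e+02] [-86.3  -0.2 108.5] [np.float64(0.6257898379272052), np.float64(0.6257898379272826)]
```

View pics/s42.png

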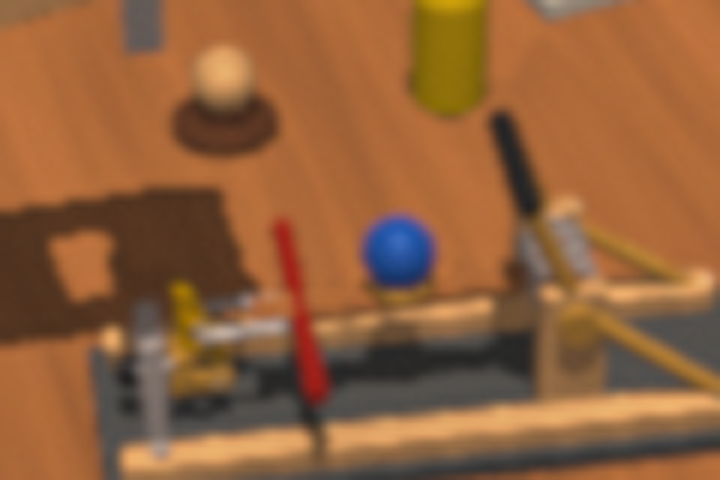

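View pics/w42.png

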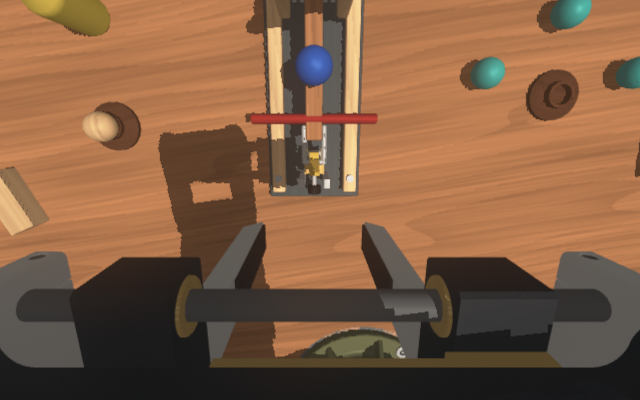

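View pics/top42.png

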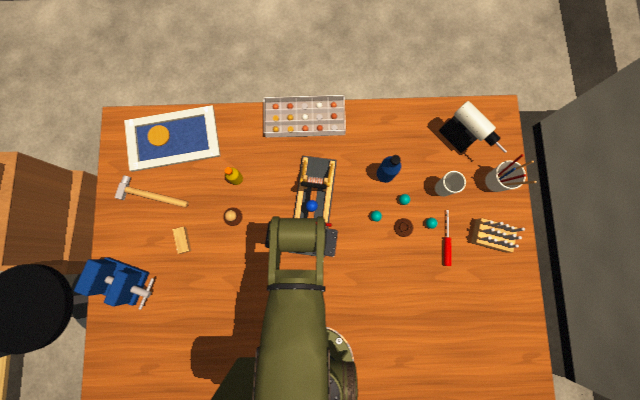

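The side view shows the ball sitting in the ring at (398,250) and the pin under the hook at (185,310). The top view shows everything else where it was. Handing in.

```bash
python3 -c "
from h import *
print(manip.sign_off(), manip.read_state()['clock'])"
```

```text
the job is handed in; nothing more can be done
the job is handed in; nothing more can be done
```

The catapult is cocked and loaded, and the job is handed in at about 39.6 s of the 72 s allowed; no verdict was reported.

**What I did:**
- **Drawing:** I gripped the red bar 50 mm to one side and drew it down its arc. Below level, the hook tipped back and then snapped shut over the pin.
- **Hooking:** On easing up, the load went onto the hook: wrist force went from +7 to −3 N with only about 1 mm of rise in all. I then opened the fingers and the arm stayed put.
- **Loading:** I lowered the blue ball into the ring until I felt a light touch of 2–3.5 N, backed off 0.4 mm and let go.

**Last checks:**
- **Ball position:** In the catapult's frame the ball's centre measured (−86.3, −0.2, 108.5) mm; I expected the seat at (−86, −0.2, 107). The 1.5 mm height difference is within the camera error.
- **Arm and bench:** The hook and pin looked unchanged after the release and at the end. By eye, the other objects were where they started in the top view.
- **Robot:** It stood clear of everything, with wrist force near zero.

**What disagreed:**
- **Fingertips:** They sit about 22 mm short of the stated TCP in both the wrist and side views. Because of that the first grasp closed just above the bar, moving nothing, and I went lower and tried again.
- **Hook height:** My estimate put the hooked arm at about 1.05 rad, slightly past the stated 1.03. I put that down to measurement error.
- **Passing side force:** One sideways correction while the bar was held raised the wrist force by a few newtons before I eased it off.

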